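Rack the loose D cells between two T-stops

TASK

Rack up the loose D cells from the bench. First put one T-stop through the slot at the very bottom end of the sloping rack and give it a quarter turn so that it cannot pull out; then lay every cell on the bench across the rack so that they lie in one row against that stop, and finally lock the other T-stop the same way close up behind the uppermost cell, with less than a finger's width to spare. Leave the meter, screwdriver and jar where they are.

Things in the scene. Friction and masses are not known exactly. Their poses are not given: they have to be found in the camera images.
- rack: fixed rack 77 mm wide (x), 300 mm long (y): plywood foot, aluminium deck climbing 12 degrees towards +y, with a slot along its middle. Side lips 5 mm above the deck, 4 mm thick, 67 mm between them. A cell laid across the deck rolls down until blocked; the low end has no stop of its own. A locked stop may slide down the slot under the cells. Origin on the bench
- rack_deck (a point): on the deck's top, on the slot's centre line, 70 mm above the bench. Axes tilted with the deck: y up the slope along the slot, z square to the deck, x level. Deck from y = -165 to +135 mm, 5 mm thick, 18 mm or more free below the slot. The slot is 10.5 mm wide, goes through, runs from y = -150 to +115 mm, closed at both ends
- stop_block: fixed wooden block 140 x 50 x 30 mm, origin at the centre of its underside, long side along x; two pockets 29 x 12 mm (long side along x), 20 mm deep, at x = -36 and +36 mm, where the T-stops start, collars resting on its top
- stop_a: one of two identical steel T-stops, 0.2 kg. Origin on its axis under the collar; z up. Collar 32 mm dia, z 0..4 mm; post 20 mm dia, z 4..44; flat handle z 44..76, 30 mm wide (x), 10 thick (y). Neck 8 mm dia, z 0..-7.5; T-bar z -7.5..-14.5, 24 mm long (x), 7 wide (y), so parallel to the handle. Starts standing in stop_block, T-bar in a pocket; lifts straight out
- stop_b: the second of the two identical steel T-stops, 0.2 kg. Origin on its axis under the collar; z up. Collar 32 mm dia, z 0..4 mm; post 20 mm dia, z 4..44; flat handle z 44..76, 30 mm wide (x), 10 thick (y). Neck 8 mm dia, z 0..-7.5; T-bar z -7.5..-14.5, 24 mm long (x), 7 wide (y), so parallel to the handle. Starts standing in stop_block, T-bar in a pocket; lifts straight out
- meter: multimeter lying on the bench, 95 x 160 x 42 mm plus a low knob, black, 0.5 kg; origin under its centre. Bystander
- driver: screwdriver with red handle lying on the bench beyond the rack. Bystander
- cleaner: small glass jar with a white lid, 56 mm diameter, 80 mm tall, standing beyond the rack; origin under its centre. Bystander
- cell0: D cell, a plain cylinder 34 mm in diameter, 60 mm long with terminal, 0.14 kg, grey with a brass-coloured band at one end; starts lying on the bench, rolls easily. Can be gripped across its two flat ends. x is its long axis; the origin is on its skin and turns with it as it rolls: use cell0_mid. May be absent
- cell0_mid (a point): centre of cell0, on its axis
- cell1: D cell, a plain cylinder 34 mm in diameter, 60 mm long with terminal, 0.14 kg, grey with a brass-coloured band at one end; starts lying on the bench, rolls easily. Can be gripped across its two flat ends. x is its long axis; the origin is on its skin and turns with it as it rolls: use cell1_mid. May be absent
- cell1_mid (a point): centre of cell1, on its axis
- cell2: D cell, a plain cylinder 34 mm in diameter, 60 mm long with terminal, 0.14 kg, grey with a brass-coloured band at one end; starts lying on the bench, rolls easily. Can be gripped across its two flat ends. x is its long axis; the origin is on its skin and turns with it as it rolls: use cell2_mid. May be absent
- cell2_mid (a point): centre of cell2, on its axis
- cell3: D cell, a plain cylinder 34 mm in diameter, 60 mm long with terminal, 0.14 kg, grey with a brass-coloured band at one end; starts lying on the bench, rolls easily. Can be gripped across its two flat ends. x is its long axis; the origin is on its skin and turns with it as it rolls: use cell3_mid. May be absent
- cell3_mid (a point): centre of cell3, on its axis
- cell4: D cell, a plain cylinder 34 mm in diameter, 60 mm long with terminal, 0.14 kg, grey with a brass-coloured band at one end; starts lying on the bench, rolls easily. Can be gripped across its two flat ends. x is its long axis; the origin is on its skin and turns with it as it rolls: use cell4_mid. May be absent
- cell4_mid (a point): centre of cell4, on its axis
There are look-alikes about, which are no part of the job. What is shaped like the stop_a but red is not meant. Leave any green look-alike of the stop_b alone.

How it is judged (in metres and radians):
On the way, in this order (a step that is already met when the one before it is completed fails the run):
1. one T-stop stands locked (through the slot and turned a quarter) at the bottom end of the rack, let go, before the cells are loaded (((x of stop_a in the frame of rack_deck between -0.006 and 0.006 m and z of stop_a in the frame of rack_deck between -0.003 and 0.0045 m and y of stop_a in the frame of rack_deck between -0.152 and -0.09 m and angle between the x axis of stop_a and the x axis of rack_deck, either way round below 0.4 rad and angle between the z axis of stop_a and the z axis of rack_deck, either way round below 0.26 rad) or (x of stop_b in the frame of rack_deck between -0.006 and 0.006 m and z of stop_b in the frame of rack_deck between -0.003 and 0.0045 m and y of stop_b in the frame of rack_deck between -0.152 and -0.09 m and angle between the x axis of stop_b and the x axis of rack_deck, either way round below 0.4 rad and angle between the z axis of stop_b and the z axis of rack_deck, either way round below 0.26 rad)) and contact force between the fingers and stop_a below 0.1 N and contact force between the fingers and stop_b below 0.1 N), for 0.3 s.
2. all cells lie at rest in one row on the rack, and the other T-stop is not yet on it (x of cell0_mid in the frame of rack_deck between -0.01 and 0.01 m and y of cell0_mid in the frame of rack_deck between -0.13 and 0.1 m and z of cell0_mid in the frame of rack_deck between 0.013 and 0.022 m and angle between the x axis of each of cell0, cell1, cell2, cell3, cell4 and the x axis of rack_deck, either way round below 0.3 rad and linear speed of each of cell0, cell1, cell2, cell3, cell4 below 0.03 m/s and x of cell1_mid in the frame of rack_deck between -0.01 and 0.01 m and y of cell1_mid in the frame of rack_deck between -0.13 and 0.1 m and z of cell1_mid in the frame of rack_deck between 0.013 and 0.022 m and x of cell2_mid in the frame of rack_deck between -0.01 and 0.01 m and y of cell2_mid in the frame of rack_deck between -0.13 and 0.1 m and z of cell2_mid in the frame of rack_deck between 0.013 and 0.022 m and x of cell3_mid in the frame of rack_deck between -0.01 and 0.01 m and y of cell3_mid in the frame of rack_deck between -0.13 and 0.1 m and z of cell3_mid in the frame of rack_deck between 0.013 and 0.022 m and x of cell4_mid in the frame of rack_deck between -0.01 and 0.01 m and y of cell4_mid in the frame of rack_deck between -0.13 and 0.1 m and z of cell4_mid in the frame of rack_deck between 0.013 and 0.022 m and (((x of stop_a in the frame of rack_deck between -0.006 and 0.006 m and z of stop_a in the frame of rack_deck between -0.003 and 0.0045 m and y of stop_a in the frame of rack_deck between -0.152 and -0.09 m and angle between the x axis of stop_a and the x axis of rack_deck, either way round below 0.4 rad and angle between the z axis of stop_a and the z axis of rack_deck, either way round below 0.26 rad) and not (z of stop_b in the frame of rack_deck below 0.02 m and x of stop_b in the frame of rack_deck between -0.03 and 0.03 m)) or ((x of stop_b in the frame of rack_deck between -0.006 and 0.006 m and z of stop_b in the frame of rack_deck between -0.003 and 0.0045 m and y of stop_b in the frame of rack_deck between -0.152 and -0.09 m and angle between the x axis of stop_b and the x axis of rack_deck, either way round below 0.4 rad and angle between the z axis of stop_b and the z axis of rack_deck, either way round below 0.26 rad) and not (z of stop_a in the frame of rack_deck below 0.02 m and x of stop_a in the frame of rack_deck between -0.03 and 0.03 m)))), for 0.3 s.
At the end, for the whole second after the job is handed in: All cells at rest on the deck, within 10 mm of the slot line and 0.3 rad of square; one stop locked within 60 mm of the slot's bottom end, the other at most 16 mm behind a cell. Locked: collar within 4.5 mm of the deck, T-bar within 0.4 rad of square to the slot, upright on it to 0.26 rad (x of cell0_mid in the frame of rack_deck between -0.01 and 0.01 m and y of cell0_mid in the frame of rack_deck between -0.13 and 0.1 m and z of cell0_mid in the frame of rack_deck between 0.013 and 0.022 m and angle between the x axis of each of cell0, cell1, cell2, cell3, cell4 and the x axis of rack_deck, either way round below 0.3 rad and linear speed of each of cell0, cell1, cell2, cell3, cell4, stop_a, stop_b below 0.03 m/s and x of cell1_mid in the frame of rack_deck between -0.01 and 0.01 m and y of cell1_mid in the frame of rack_deck between -0.13 and 0.1 m and z of cell1_mid in the frame of rack_deck between 0.013 and 0.022 m and x of cell2_mid in the frame of rack_deck between -0.01 and 0.01 m and y of cell2_mid in the frame of rack_deck between -0.13 and 0.1 m and z of cell2_mid in the frame of rack_deck between 0.013 and 0.022 m and x of cell3_mid in the frame of rack_deck between -0.01 and 0.01 m and y of cell3_mid in the frame of rack_deck between -0.13 and 0.1 m and z of cell3_mid in the frame of rack_deck between 0.013 and 0.022 m and x of cell4_mid in the frame of rack_deck between -0.01 and 0.01 m and y of cell4_mid in the frame of rack_deck between -0.13 and 0.1 m and z of cell4_mid in the frame of rack_deck between 0.013 and 0.022 m and (((x of stop_a in the frame of rack_deck between -0.006 and 0.006 m and z of stop_a in the frame of rack_deck between -0.003 and 0.0045 m and y of stop_a in the frame of rack_deck between -0.152 and -0.09 m and angle between the x axis of stop_a and the x axis of rack_deck, either way round below 0.4 rad and angle between the z axis of stop_a and the z axis of rack_deck, either way round below 0.26 rad) and (x of stop_b in the frame of rack_deck between -0.006 and 0.006 m and z of stop_b in the frame of rack_deck between -0.003 and 0.0045 m and y of stop_b in the frame of rack_deck between -0.06 and 0.113 m and angle between the x axis of stop_b and the x axis of rack_deck, either way round below 0.4 rad and angle between the z axis of stop_b and the z axis of rack_deck, either way round below 0.26 rad and distance between any of cell0_mid, cell1_mid, cell2_mid, cell3_mid, cell4_mid and stop_b below 0.047 m)) or ((x of stop_b in the frame of rack_deck between -0.006 and 0.006 m and z of stop_b in the frame of rack_deck between -0.003 and 0.0045 m and y of stop_b in the frame of rack_deck between -0.152 and -0.09 m and angle between the x axis of stop_b and the x axis of rack_deck, either way round below 0.4 rad and angle between the z axis of stop_b and the z axis of rack_deck, either way round below 0.26 rad) and (x of stop_a in the frame of rack_deck between -0.006 and 0.006 m and z of stop_a in the frame of rack_deck between -0.003 and 0.0045 m and y of stop_a in the frame of rack_deck between -0.06 and 0.113 m and angle between the x axis of stop_a and the x axis of rack_deck, either way round below 0.4 rad and angle between the z axis of stop_a and the z axis of rack_deck, either way round below 0.26 rad and distance between any of cell0_mid, cell1_mid, cell2_mid, cell3_mid, cell4_mid and stop_a below 0.047 m)))); the robot touches nothing.
It fails at once if the meter is moved more than 40 mm (distance of meter from where it was at the start of the episode above 0.04 m).
It fails at once if the driver is moved more than 40 mm (distance of driver from where it was at the start of the episode above 0.04 m).
It fails at once if the cleaner is moved more than 40 mm (distance of cleaner from where it was at the start of the episode above 0.04 m).
Of cell0, cell1, cell2, cell3, cell4 only 3 to 5 are there at a start; the rules pass over those that are not, and their reading is None.
At some moment in a run one of cell0, cell1, cell2, cell3, cell4 may be knocked a few centimetres aside while the robot is not near it.
It also fails if it takes over 210 s, if anything falls off the work surface, if the arm or the gripper's body presses on something with over 40 N, if the wrist force passes 120 N, or if a joint passes its speed limit or range.

ROBOT

A 6-joint arm with a two-finger parallel gripper is mounted at the origin on the work surface. World frame = base frame: x ahead of the robot, y to its left, z up, the work surface at z = 0. Lengths are in mm, angles in rad, forces in N, time in s.
With the tool pointing down it reaches from about 300 to 775 mm from the base axis. Payload 14.6 kg.
Tool frame: the origin (TCP) lies midway between the tips of the shut fingers; the grasp point (between the pads) lies manip.tcp_to_grasp behind it (manip.tcp_to_grasp is the distance from the TCP to the grasp point, in mm); x points along the fingers, z is the direction in which the jaws open and shut, and the axes are right-handed (so a half turn about x gives the same grasp; the last joint's range is limited). The gripper opens to 94 mm and grips with 3 to 60 N. Pads are 16 mm wide; open, the fingers measure 119 mm over their backs; the gripper's body (75 mm by 177 mm) begins 78 mm behind the grasp point.
Start: joints at [-1.271, 0.3, 1.521, -0, 1.321, -0.067], TCP at [197.239, -513.406, 205.446] pointing down, gripper open.
Joint ranges: [-3.03, 3.03], [-0.79, 2.21], [0.23, 2.52], [-1.04, 4.18], [0, 3.07], [-2.55, 2.55]. Speed limits (rad/s): [2.22, 2.22, 2.57, 3.14, 3.14, 3.14].

INTERFACE

Orientations are given as [roll, pitch, yaw] about the fixed x, y, z axes, in that order (R = Rz(yaw) Ry(pitch) Rx(roll)).
In Python, from cell import manip gives the robot as it stands.
- The arm moves only by the shell command python3 -m jog 'ROWS' [FORCE]. ROWS is JSON, a list of rows, each an object of numbers: "grip": the opening, from 0 (shut) to 1 (fully open); "tx", "ty", "tz": the shift along the tool's x, y, z in units of 40 mm (1.0 is 40 mm); "turn": the turn about the tool's x in units of 6 degrees (1.0 is 6 degrees). In form: [{"grip": .., "tx": .., "ty": .., "tz": .., "turn": ..}, ...]. A call has 1 to 12 rows; each row is the pose to reach, as a shift and turn from the pose commanded when the call began, along the tool's axes at that moment; what a row does not reach only later rows make up. A row lasts 1/12 s, in which the tool goes at most 41.7 mm and 7.16 degrees, less where a joint would pass 70% of its speed; a pose out of reach is approached as far as the arm can. A call with a gripper value outside its range is refused whole. The fingers move at their own pace and stop on an object; FORCE is the grip in N (left out, the last holds). Time passes only in rows, so rows that repeat a pose let the fingers close. It gives the time, the measured TCP pose, the force and the opening at its end, in the units of the state.
- manip.read_state(): the state, without advancing time (a new reading comes with each control period).
- manip.camera(name): name is "scene" or "side" or "wrist"; returns a dict with "image" (480x640x3 uint8, red, green, blue), "fx", "fy", "cx", "cy" (pixels), "eye" and "attitude" of the camera in the world. Camera axes: x right, y up, looking along -z (the intrinsics and any distortion apply to the point x, -y, -z); pixel columns grow to the right and rows downward; lengths in mm; the calibration is good to about 2 mm. A picture is of the moment at which its call begins. There is no depth.
- manip.sign_off(): hands the job in, once; it reports no verdict.
The state is a dict: "clock": time; "joints": joint angles; "qd": joint speeds; "effort": joint torques, N m; "eef_pos": TCP position; "eef_rot": TCP orientation; "wrist_force": force on the tool from outside, world axes, zero at the start; "moment": the same for the moment, N m; "finger_gap": finger opening in mm.
Only numpy, scipy, OpenCV 4.12 (cv2) and the standard library are available. Lean on these libraries where they do the work, as an engineer would, in place of code of your own. Each camera call takes 0.05 s, during which the arm holds its last target. There are 200 camera calls.

## Working session

There is one attempt and no reset: what is moved stays moved. The work goes in short steps, Python scripts to look and compute and a shell command to move; the robot and the scene stay as the last step left them, time stands still between calls to the robot, and variables do not carry over. Pictures are saved under pics/ and viewed, about 12 in all and at most 16, crops included, and the job is handed in when it is done.

```bash
ls; mkdir -p pics; python3 - <<'E'
from cell import manip
import cv2,json
print(manip.read_state(), manip.tcp_to_grasp)
for n in("scene","side","wrist"):
    c=manip.camera(n); cv2.imwrite(f"pics/{n}0.png",c["image"][:,:,::-1]); print(n,{k:v for k,v in c.items() if k!="image"})
E
```

```text
pics
{'clock': 0.0, 'joints': array([-1.27061981e+00,  3.00476862e-01,  1.52155909e+00,  2.34229249e-05,
        1.32070089e+00, -6.66206255e-02]), 'qd': array([-0.0014643 ,  0.00014611, -0.00162863, -0.00075115, -0.00051331,
        0.00068119]), 'effort': array([ 1.34010730e-03, -5.31801724e+01, -3.52733302e+01,  7.09013594e-02,
        2.43357383e-02, -5.32563092e-05]), 'eef_pos': array([ 197.1622979 , -513.17429719,  204.89247277]), 'eef_rot': array([3.05514609, 1.56965191, 1.85114109]), 'wrist_force': array([ 0.93870183, -0.26262428,  0.51226392]), 'moment': array([-0.06614902,  0.01116394, -0.06760843]), 'finger_gap': 94.19276705016371} 18.8
scene {'fx': 458.52735115871786, 'fy': 458.52735115871786, 'cx': 330.6127494003106, 'cy': 241.6540693446515, 'eye': array([1014.89798569, -557.69236607,  881.69514098]), 'attitude': array([ 0.69030406, -0.00996282,  0.69645205])}
side {'fx': 465.4504435227358, 'fy': 465.4504435227358, 'cx': 322.17428230405176, 'cy': 244.54949236821528, 'eye': array([192.3556121 , 657.17133572, 549.13948404]), 'attitude': array([ 1.03493467, -0.02575962, -2.58020885])}
wrist {'fx': 391.1006736475576, 'fy': 391.1006736475576, 'cx': 316.3439691152129, 'cy': 238.5459901179442, 'eye': array([ 260.87927001, -488.83809919,  384.10943562]), 'attitude': array([-2.34307070e-01,  1.12635752e-03, -1.20500895e+00])}
```

View pics/scene0.png

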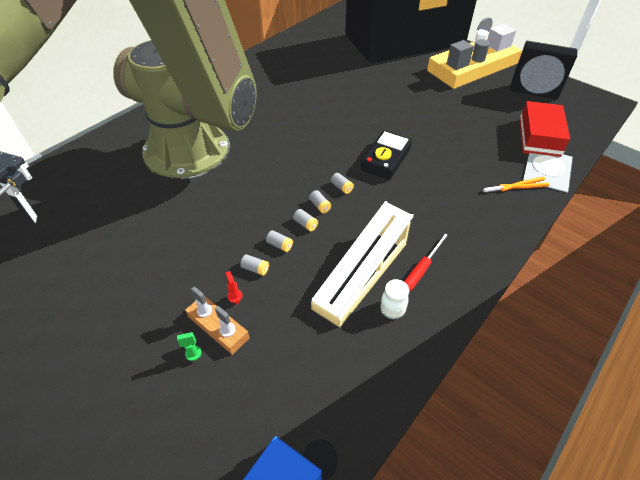

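View pics/side0.png

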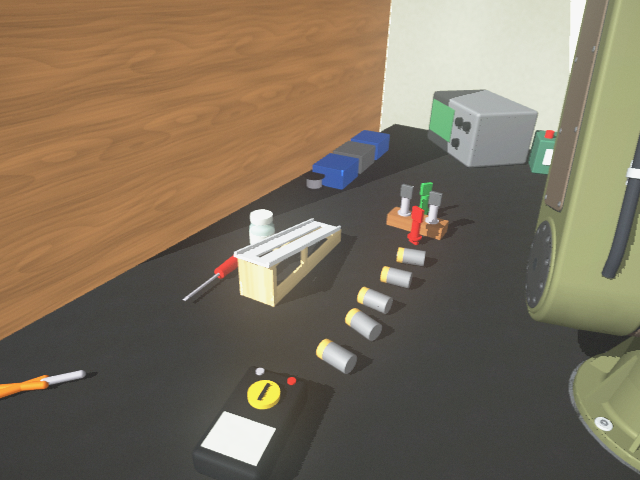

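View pics/wrist0.png

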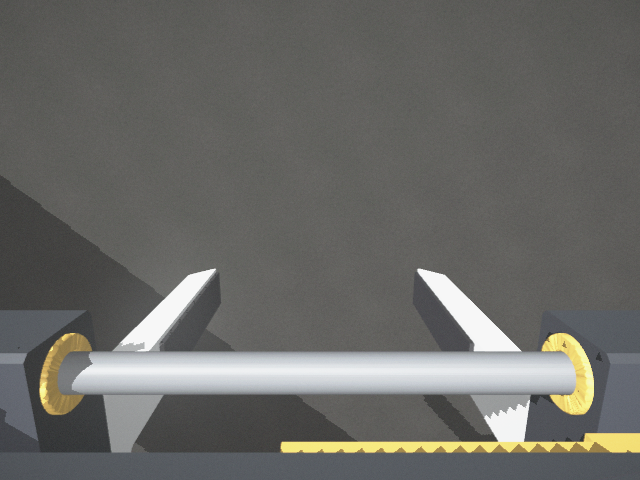

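Five cells are in a row. The grey stops stand in the wooden block at about (203,305) and (227,325) in the scene picture, with the red and green decoys beside them. The rack runs from (335,300) to (400,215), low end nearest the block. Next I'll take enlarged crops to measure from.

```bash
python3 - <<'E'
import cv2
a=cv2.imread("pics/scene0.png")[165:365,170:430]; cv2.imwrite("pics/c1.png",cv2.resize(a,None,fx=3,fy=3,interpolation=cv2.INTER_CUBIC))
a=cv2.imread("pics/side0.png")[180:380,230:460]; cv2.imwrite("pics/c2.png",cv2.resize(a,None,fx=3,fy=3,interpolation=cv2.INTER_CUBIC))
E
```

```text
(no output)
```

View pics/c1.png

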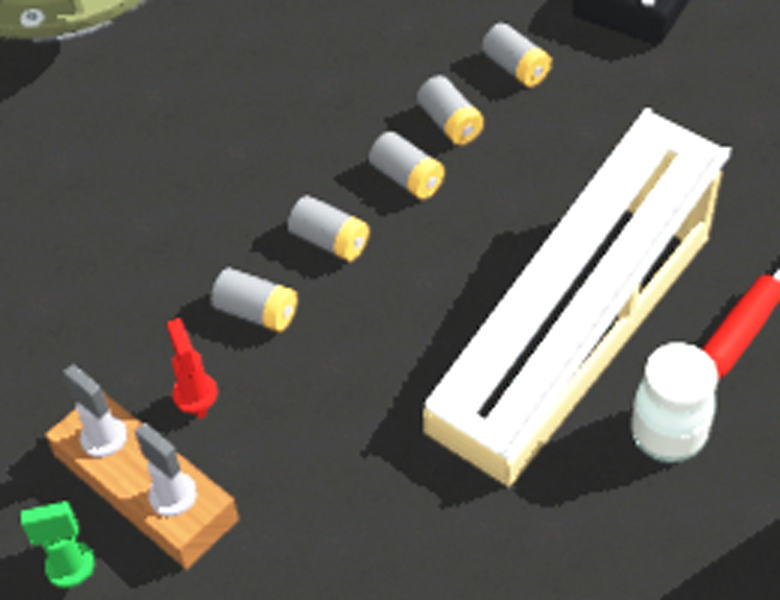

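View pics/c2.png

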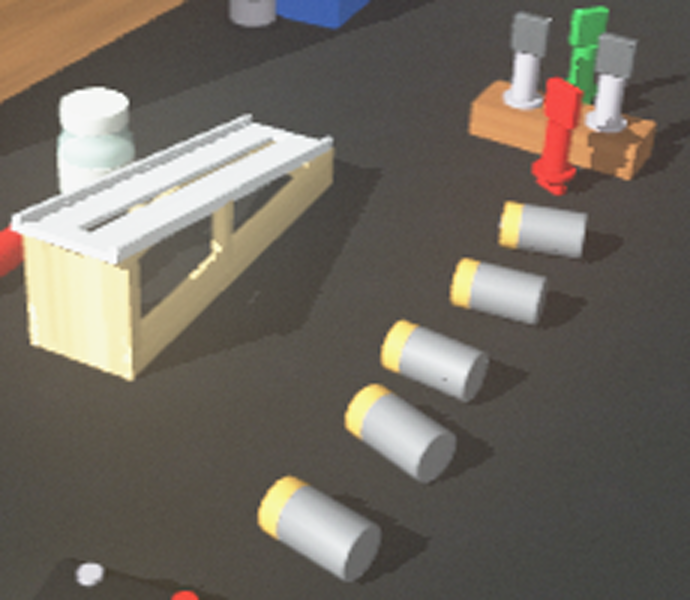

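```bash
cat > h.py <<'E'
import numpy as np, cv2
from scipy.spatial.transform import Rotation as R
from scipy.optimize import least_squares
def proj(c,P):
    Q=(np.atleast_2d(P)-c["eye"])@R.from_euler("xyz",c["attitude"]).as_matrix()
    return np.c_[c["cx"]+c["fx"]*Q[:,0]/-Q[:,2], c["cy"]+c["fy"]*-Q[:,1]/-Q[:,2]]
def ray(c,uv,z):
    d=R.from_euler("xyz",c["attitude"]).apply([(uv[0]-c["cx"])/c["fx"],-(uv[1]-c["cy"])/c["fy"],-1])
    return c["eye"]+d*(z-c["eye"][2])/d[2]
def deckM(p):  # x,y of the deck origin, yaw
    return R.from_euler("z",p[2]).as_matrix()@R.from_euler("x",12,degrees=True).as_matrix()
def deck(p,P): return np.array([p[0],p[1],70])+np.atleast_2d(P)@deckM(p).T
def cyl(p,z=17):
    a=np.linspace(0,2*np.pi,40); u=np.array([np.cos(p[2]),np.sin(p[2]),0]); v=np.array([-u[1],u[0],0])
    return np.concatenate([[p[0],p[1],z]+s*u+17*(np.cos(a)[:,None]*v+np.sin(a)[:,None]*[0,0,1]) for s in(-29.5,29.5)])
def mom(poly):
    m=cv2.moments(poly.astype(np.float32).reshape(-1,1,2)); 
    return np.array([m["m10"]/m["m00"],m["m01"]/m["m00"]]+[k/m["m00"] for k in(m["mu20"],m["mu11"],m["mu02"])])
def cellmask(im):
    hsv=cv2.cvtColor(im,cv2.COLOR_RGB2HSV); return (hsv[...,2]>105).astype(np.uint8)
def cells(cams,seeds):
    """seeds: xy guesses. fit (x,y,yaw) by silhouette moments in the given cameras"""
    out=[]; L=[(c,cv2.connectedComponents(cellmask(c["image"]))[1]) for c in cams]
    for s in seeds:
        T=[]
        for c,l in L:
            u,v=proj(c,[*s[:2],17])[0].round().astype(int); k=l[v,u]
            cn=max(cv2.findContours((l==k).astype(np.uint8),0,1)[0],key=cv2.contourArea)
            h=cv2.convexHull(cn); T.append(mom(h[:,0]+0.0))
        def f(p):
            r=[]
            for (c,_),t in zip(L,T):
                m=mom(cv2.convexHull(proj(c,cyl(p)).astype(np.float32))[:,0]); d=m-t
                r+=[d[0],d[1],*(d[2:]/20)]
            return r
        best=min((least_squares(f,[s[0],s[1],y],x_scale=[5,5,.2]) for y in (s[2]+np.array([-.4,0,.4]))),key=lambda q:q.cost)
        out.append((*best.x,best.cost))
    return np.array(out)
E
cat > m1.py <<'E'
from h import *
from cell import manip
S=manip.camera("scene");W=manip.camera("side")
f1=lambda u,v:np.array([(u+.5)/3-.5+170,(v+.5)/3-.5+165]); f2=lambda u,v:np.array([(u+.5)/3-.5+230,(v+.5)/3-.5+180])
obs=[(S,f1(483,414),(0,-150,0)),(S,f1(671,155),(0,115,0)),(S,f1(648,110),(-37.5,135,5)),(S,f1(730,152),(37.5,135,5)),(S,f1(425,405),(-37.5,-165,5)),
(W,f2(82,229),(0,115,0)),(W,f2(272,142),(0,-150,0)),(W,f2(15,220),(37.5,135,5)),(W,f2(122,252),(-37.5,135,5)),(W,f2(250,117),(37.5,-165,5)),(W,f2(331,140),(-37.5,-165,5))]
a=ray(S,f1(483,414),38);b=ray(S,f1(671,155),94);print(a,b)
y0=np.arctan2(-(b-a)[0],(b-a)[1]); m=a+(b-a)*150/265
f=lambda p:np.concatenate([proj(c,deck(p,P))[0]-uv for c,uv,P in obs])
q=least_squares(f,[m[0],m[1],y0]);print("rack",q.x,(q.fun.reshape(-1,2)).round(1).tolist())
for n,uv in(("s1",(103,438)),("s2",(172,493))): print(n,ray(S,f1(*uv),32))
for n,uv in(("s1",(607,121)),("s2",(523,98))): print(n,"side",ray(W,f2(*uv),32))
for uv in((47,435),(185,550),(238,510)): print("blk",ray(S,f1(*uv),30))
print("red",ray(S,f1(196,390),4),"green",ray(S,f1(68,565),4))
seeds=[ray(S,f1(*u),17) for u in((255,300),(330,230),(407,165),(451,110),(518,55))]
g=cells([S,W],[(s[0],s[1],q.x[2]) for s in seeds]);print(g.round(2)); print(cells([S],g).round(2)); print(cells([W],g).round(2))
E
python3 m1.py
```

```text
[ 683.5855591  -148.21586209   38.        ] [666.08494948 100.34882682  94.        ]
rack [ 6.73074439e+02 -5.66092655e+00  7.85092356e-02] [[-0.8, 1.2], [0.9, -1.8], [-0.7, -0.8], [-0.4, -1.3], [0.2, 0.1], [0.4, 1.0], [2.2, -1.7], [-0.5, -1.0], [-1.4, -0.4], [-1.4, -0.6], [0.2, -0.6]]
s1 [ 488.00924932 -335.03883817   32.        ]
s2 [ 558.22745674 -332.99742554   32.        ]
s1 side [ 487.82905227 -337.23396556   32.        ]
s2 side [ 560.69448681 -336.25578069   32.        ]
blk [ 454.48353151 -358.61146843   30.        ]
blk [ 596.06950427 -355.80481152   30.        ]
blk [ 601.48640875 -312.10669322   30.        ]
red [ 491.62331279 -255.28034022    4.        ] green [ 530.38766492 -409.00808828    4.        ]
[[ 4.7390e+02 -1.7342e+02  4.8000e-01  7.5000e-01]
 [ 4.6790e+02 -8.4210e+01  8.0000e-02  8.8000e-01]
 [ 4.6904e+02  1.1020e+01  8.0000e-02  1.6000e+00]
 [ 4.5432e+02  8.3070e+01 -3.2000e-01  1.8700e+00]
 [ 4.5521e+02  1.7587e+02  9.0000e-02  2.4700e+00]]
[[ 4.7172e+02 -1.7358e+02  9.0000e-02  2.8000e-01]
 [ 4.6574e+02 -8.2680e+01  8.0000e-02  2.0000e-02]
 [ 4.6801e+02  1.1020e+01  8.0000e-02  1.1000e-01]
 [ 4.5321e+02  8.4460e+01 -3.2000e-01  4.0000e-02]
 [ 4.5332e+02  1.7868e+02 -2.9000e-01  1.2000e-01]]
[[ 4.7390e+02 -1.7342e+02  4.8000e-01  3.8000e-01]
 [ 4.6983e+02 -8.4310e+01  4.8000e-01  3.6000e-01]
 [ 4.7136e+02  9.2400e+00  4.8000e-01  9.1000e-01]
 [ 4.5432e+02  8.3070e+01 -3.2000e-01  1.8000e+00]
 [ 4.5687e+02  1.7293e+02  9.0000e-02  1.0000e+00]]
```

```bash
sed -i 's/x_scale=\[5,5,.2\]/x_scale=[5,5,.2],diff_step=[1e-4,1e-3,.02]/' h.py
cat >> h.py <<'E'
def go(xyz=None,jaw=None,st=None):
    """row values from the present pose to a TCP xyz and jaw direction (deg in world, mod 180)"""
    from cell import manip
    st=st or manip.read_state(); M=R.from_euler("xyz",st["eef_rot"]).as_matrix(); out={}
    if xyz is not None: out=dict(zip(("tx","ty","tz"),(M.T@(np.array(xyz)-st["eef_pos"])/40).round(3)))
    a=np.degrees(np.arctan2(M[1,2],M[0,2])); out["jawnow"]=a.round(2); out["j6"]=st["joints"][5].round(3); out["j1"]=st["joints"][0].round(3)
    if jaw is not None: out["turn"]=np.round(-(((jaw-a+90)%180)-90)/6,3)  # tool x is down
    print(out); return out
E
python3 m1.py | tail -15; python3 -c "
from h import *; from cell import manip
print(R.from_euler('xyz',manip.read_state()['eef_rot']).as_matrix().round(3))
go([488,-336,180],91)"
```

```text
[[ 4.7326e+02 -1.7354e+02  2.8000e-01  5.3000e-01]
 [ 4.6780e+02 -8.4240e+01  2.6000e-01  7.5000e-01]
 [ 4.7020e+02  8.5500e+00  0.0000e+00  7.4000e-01]
 [ 4.5592e+02  8.1180e+01 -2.9000e-01  8.9000e-01]
 [ 4.5697e+02  1.7359e+02 -1.6000e-01  1.8600e+00]]
[[ 4.7217e+02 -1.7228e+02  2.5000e-01  2.0000e-02]
 [ 4.6570e+02 -8.2670e+01  1.2000e-01  1.0000e-02]
 [ 4.6814e+02  1.0650e+01 -7.0000e-02  2.0000e-02]
 [ 4.5356e+02  8.3870e+01 -3.1000e-01  2.0000e-02]
 [ 4.5343e+02  1.7728e+02 -2.0000e-01  2.0000e-02]]
[[ 4.7475e+02 -1.7664e+02  3.1000e-01  0.0000e+00]
 [ 4.6918e+02 -8.6620e+01  3.2000e-01  3.0000e-02]
 [ 4.7134e+02  6.6500e+00 -1.0000e-02  9.0000e-02]
 [ 4.5689e+02  7.9610e+01 -3.2000e-01  1.6000e-01]
 [ 4.5801e+02  1.7236e+02 -1.9000e-01  7.5000e-01]]
[[-0.     0.933  0.359]
 [ 0.     0.359 -0.933]
 [-1.     0.    -0.   ]]
{'tx': np.float64(0.634), 'ty': np.float64(8.376), 'tz': np.float64(-1.532), 'jawnow': np.float64(-68.98), 'j6': np.float64(-0.067), 'j1': np.float64(-1.271), 'turn': np.float64(3.336)}
```

```bash
python3 -m jog '[{"tx":0.5,"ty":8.376,"tz":-1.532,"turn":3.336,"grip":0.5},{"tx":0.5,"ty":8.376,"tz":-1.532,"turn":3.336,"grip":0.5},{"tx":0.5,"ty":8.376,"tz":-1.532,"turn":3.336,"grip":0.5},{"tx":0.5,"ty":8.376,"tz":-1.532,"turn":3.336,"grip":0.5},{"tx":0.5,"ty":8.376,"tz":-1.532,"turn":3.336,"grip":0.5},{"tx":0.5,"ty":8.376,"tz":-1.532,"turn":3.336,"grip":0.5},{"tx":0.5,"ty":8.376,"tz":-1.532,"turn":3.336,"grip":0.5},{"tx":0.5,"ty":8.376,"tz":-1.532,"turn":3.336,"grip":0.5},{"tx":0.5,"ty":8.376,"tz":-1.532,"turn":3.336,"grip":0.5},{"tx":0.5,"ty":8.376,"tz":-1.532,"turn":3.336,"grip":0.5},{"tx":0.5,"ty":8.376,"tz":-1.532,"turn":3.336,"grip":0.5},{"tx":0.5,"ty":8.376,"tz":-1.532,"turn":3.336,"grip":0.5}]'
python3 - <<'E'
from h import *; from cell import manip
go([488,-336,100],91); c=manip.camera("wrist"); print(c["eye"],c["attitude"])
cv2.imwrite("pics/w1.png",c["image"][:,:,::-1])
for z in(106,34): print(proj(c,[[488,-336,z],[559.5,-334.5,z]]).round(1))
s=manip.read_state();g=s["eef_pos"]; print("tcp px",proj(c,g))
E
```

```text
clock: 1.35
eef_pos: [487.3, -336.6, 185.5]
eef_rot: [-1.308, 1.571, -2.862]
wrist_force: [0.0, -0.4, 0.1]
finger_gap: 46.8
{'tx': np.float64(2.137), 'ty': np.float64(0.019), 'tz': np.float64(-0.015), 'jawnow': np.float64(-89.03), 'j6': np.float64(0.888), 'j1': np.float64(-0.666), 'turn': np.float64(-0.005)}
[ 555.45459355 -335.0938784   364.56879948] [-2.34770838e-01  5.40055726e-04 -1.55486254e+00]
[[316.3 246.5]
 [315.7 138.5]]
[[316.4 225.5]
 [315.9 139.9]]
tcp px [[317.95117046 289.7619887 ]]
```

View pics/w1.png

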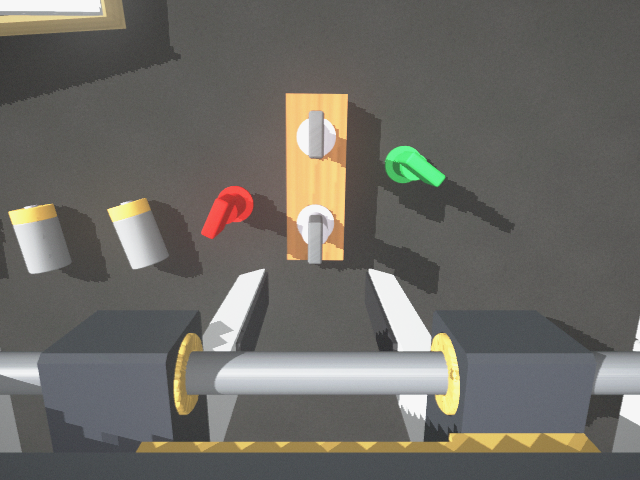

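```bash
python3 -m jog '[{"tx":1.0,"ty":0.06,"grip":0.5},{"tx":2.0,"ty":0.06,"grip":0.5},{"tx":2.7,"ty":0.06,"grip":0.5},{"tx":2.7,"ty":0.06,"grip":0.5},{"tx":2.7,"ty":0.06,"grip":0.5},{"tx":2.7,"ty":0.06,"grip":0},{"tx":2.7,"ty":0.06,"grip":0},{"tx":2.7,"ty":0.06,"grip":0},{"tx":2.7,"ty":0.06,"grip":0},{"tx":2.7,"ty":0.06,"grip":0},{"tx":2.7,"ty":0.06,"grip":0},{"tx":2.7,"ty":0.06,"grip":0}]' 20
python3 -m jog '[{"grip":0},{"grip":0},{"tx":-0.5},{"tx":-1},{"tx":-1.5},{"tx":-2},{"tx":-2},{"tx":-2}]'
python3 - <<'E'
from h import *
P=deck([673.1,-5.7,.0785],[[0,-136,0]])[0];print(P); go([P[0],P[1],165],4.5)
E
```

```text
[ 683.531982   -138.31840801   41.72401005]
{'tx': np.float64(0.513), 'ty': np.float64(4.991), 'tz': np.float64(-4.883), 'jawnow': np.float64(-89.07), 'j6': np.float64(0.888), 'j1': np.float64(-0.667), 'turn': np.float64(14.406)}$[0]: bad value
$[0]: bad value
```

```bash
python3 -m jog '[{"tx":1.0,"ty":0.06,"tz":0,"turn":0,"grip":0.5},{"tx":2.0,"ty":0.06,"tz":0,"turn":0,"grip":0.5},{"tx":2.7,"ty":0.06,"tz":0,"turn":0,"grip":0.5},{"tx":2.7,"ty":0.06,"tz":0,"turn":0,"grip":0.5},{"tx":2.7,"ty":0.06,"tz":0,"turn":0,"grip":0.5},{"tx":2.7,"ty":0.06,"tz":0,"turn":0,"grip":0},{"tx":2.7,"ty":0.06,"tz":0,"turn":0,"grip":0},{"tx":2.7,"ty":0.06,"tz":0,"turn":0,"grip":0},{"tx":2.7,"ty":0.06,"tz":0,"turn":0,"grip":0},{"tx":2.7,"ty":0.06,"tz":0,"turn":0,"grip":0},{"tx":2.7,"ty":0.06,"tz":0,"turn":0,"grip":0}]' 20
python3 -m jog '[{"tx":0,"ty":0,"tz":0,"turn":0,"grip":0},{"tx":-0.5,"ty":0,"tz":0,"turn":0,"grip":0},{"tx":-1,"ty":0,"tz":0,"turn":0,"grip":0},{"tx":-1.5,"ty":0,"tz":0,"turn":0,"grip":0},{"tx":-2,"ty":0,"tz":0,"turn":0,"grip":0},{"tx":-2,"ty":0,"tz":0,"turn":0,"grip":0}]'
python3 - <<'E'
from h import *
P=deck([673.1,-5.7,.0785],[[0,-136,0]])[0];print(P); go([P[0],P[1],165],4.5)
E
```

```text
clock: 2.32
eef_pos: [490.5, -336.1, 77.9]
eef_rot: [0.874, 1.57, -0.679]
wrist_force: [0.1, 0.2, 1.1]
finger_gap: 10.5
clock: 2.82
eef_pos: [491.5, -336.8, 161.2]
eef_rot: [0.891, 1.565, -0.663]
wrist_force: [0.7, -0.8, -1.4]
finger_gap: 9.7
[ 683.531982   -138.31840801   41.72401005]
{'tx': np.float64(-0.091), 'ty': np.float64(4.887), 'tz': np.float64(-4.877), 'jawnow': np.float64(-89.0), 'j6': np.float64(0.891), 'j1': np.float64(-0.662), 'turn': np.float64(14.417)}
```

```bash
python3 -m jog '[{"tx":-0.1,"ty":4.887,"tz":-4.877,"turn":-15.58,"grip":0},{"tx":-0.1,"ty":4.887,"tz":-4.877,"turn":-15.58,"grip":0},{"tx":-0.1,"ty":4.887,"tz":-4.877,"turn":-15.58,"grip":0},{"tx":-0.1,"ty":4.887,"tz":-4.877,"turn":-15.58,"grip":0},{"tx":-0.1,"ty":4.887,"tz":-4.877,"turn":-15.58,"grip":0},{"tx":-0.1,"ty":4.887,"tz":-4.877,"turn":-15.58,"grip":0},{"tx":-0.1,"ty":4.887,"tz":-4.877,"turn":-15.58,"grip":0},{"tx":-0.1,"ty":4.887,"tz":-4.877,"turn":-15.58,"grip":0},{"tx":-0.1,"ty":4.887,"tz":-4.877,"turn":-15.58,"grip":0},{"tx":-0.1,"ty":4.887,"tz":-4.877,"turn":-15.58,"grip":0},{"tx":-0.1,"ty":4.887,"tz":-4.877,"turn":-15.58,"grip":0},{"tx":-0.1,"ty":4.887,"tz":-4.877,"turn":-15.58,"grip":0}]'
python3 -m jog '[{"tx":0,"ty":0,"tz":0,"turn":-1.25,"grip":0},{"tx":0,"ty":0,"tz":0,"turn":-1.25,"grip":0},{"tx":0,"ty":0,"tz":0,"turn":-1.25,"grip":0},{"tx":0,"ty":0,"tz":0,"turn":-1.25,"grip":0}]'
python3 - <<'E'
from h import *; from cell import manip
p=[673.1,-5.7,.0785]
P=deck(p,[[0,-136,0]])[0];print(P); go([P[0],P[1],165],4.5)
c=manip.camera("wrist");cv2.imwrite("pics/w2.png",c["image"][:,:,::-1]);print(c["eye"],c["attitude"])
print(proj(c,deck(p,[[0,-150,0],[0,115,0],[-5.25,0,0],[5.25,0,0],[5.25,-100,0],[-5.25,-100,0],[-37.5,0,5],[37.5,0,5]])).round(1)); print("tcp px",proj(c,manip.read_state()["eef_pos"]))
E
```

```text
clock: 3.82
eef_pos: [682.1, -137.3, 159.6]
eef_rot: [2.946, 1.569, 2.899]
wrist_force: [-0.5, -0.2, -2.8]
finger_gap: 9.9
clock: 4.15
eef_pos: [682.3, -137.5, 160.6]
eef_rot: [2.845, 1.57, 2.919]
wrist_force: [-0.2, 0.1, -2.4]
finger_gap: 9.8
[ 683.531982   -138.31840801   41.72401005]
{'tx': np.float64(-0.11), 'ty': np.float64(-0.022), 'tz': np.float64(0.03), 'jawnow': np.float64(4.2), 'j6': np.float64(-0.325), 'j1': np.float64(-0.252), 'turn': np.float64(-0.05)}
[678.29041955 -69.98726521 339.8019157 ] [-0.23494756 -0.00040368  0.07235262]
[[ 316.7  251. ]
 [ 313.7 -214.6]
 [ 307.    40.1]
 [ 323.6   40. ]
 [ 323.4  191. ]
 [ 309.2  191.1]
 [ 255.    40.3]
 [ 375.7   39.5]]
tcp px [[314.45925117 288.28906013]]
```

View pics/w2.png

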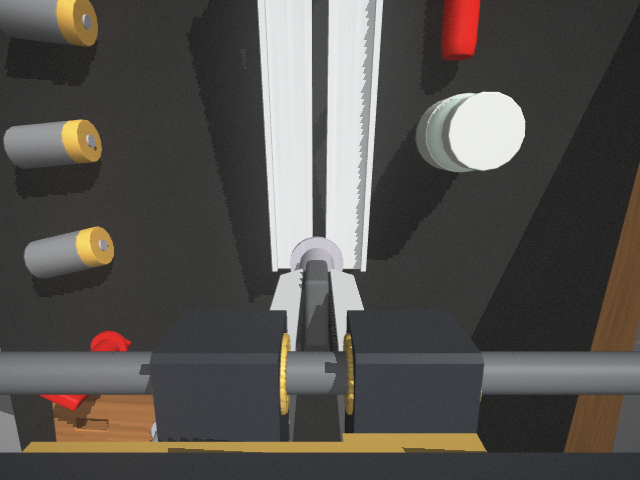

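```bash
python3 - <<'E'
from h import *; from cell import manip
a=cv2.imread("pics/w2.png"); g=a.max(2).astype(int)
for r in (20,60,100,140,180,220): 
    d=np.where(g[r,295:345]<110)[0]+295; print(r,d.min(),d.max(),"lips",np.where(g[r,240:400]>120)[0][[0,-1]]+240)
for r in(245,250,255,262): print(r,g[r,280:352].tolist())
E
```

```text
20 312 327 lips [258 381]
60 312 326 lips [261 379]
100 312 326 lips [263 376]
140 313 325 lips [265 373]
180 313 325 lips [267 371]
220 313 324 lips [269 368]
245 [232, 231, 233, 231, 231, 230, 230, 230, 231, 231, 232, 231, 230, 230, 230, 228, 200, 148, 187, 205, 204, 209, 210, 211, 209, 206, 203, 206, 208, 207, 210, 208, 209, 204, 209, 205, 208, 207, 205, 207, 207, 205, 210, 207, 207, 205, 209, 210, 210, 210, 206, 204, 207, 206, 205, 200, 196, 232, 231, 232, 231, 231, 232, 233, 232, 232, 233, 231, 230, 230, 231, 232]
250 [231, 232, 231, 231, 231, 231, 230, 230, 232, 232, 231, 231, 223, 150, 205, 207, 207, 209, 210, 206, 203, 208, 209, 211, 208, 206, 198, 169, 146, 150, 152, 160, 163, 168, 174, 173, 179, 180, 183, 186, 187, 189, 189, 192, 194, 198, 205, 208, 209, 209, 207, 205, 205, 204, 204, 208, 210, 206, 203, 203, 213, 230, 232, 233, 230, 230, 232, 231, 230, 229, 229, 230]
255 [230, 230, 230, 231, 231, 231, 229, 229, 231, 232, 227, 169, 207, 206, 206, 206, 207, 208, 209, 206, 205, 203, 171, 112, 116, 123, 130, 138, 145, 150, 153, 159, 162, 166, 171, 177, 176, 179, 183, 181, 188, 189, 186, 190, 191, 192, 189, 190, 189, 187, 187, 207, 204, 204, 205, 208, 210, 206, 204, 200, 199, 205, 217, 234, 231, 231, 231, 230, 230, 229, 229, 231]
262 [232, 231, 231, 230, 231, 232, 228, 228, 229, 228, 210, 207, 206, 205, 204, 205, 207, 208, 210, 195, 114, 96, 106, 117, 117, 127, 130, 87, 80, 90, 98, 96, 98, 98, 98, 101, 100, 97, 97, 102, 101, 100, 101, 102, 103, 113, 155, 188, 190, 191, 188, 183, 175, 184, 204, 206, 207, 209, 206, 203, 199, 203, 206, 224, 232, 230, 231, 230, 230, 231, 230, 230]
```

```bash
python3 - <<'E'
from h import *
p=[674.6,-5.6,.069]
P=deck(p,[[0,-132,0]])[0];print(P); go([P[0],P[1],105],3.95)
E
```

```text
[ 683.50190076 -134.40824581   42.55565681]
{'tx': np.float64(1.396), 'ty': np.float64(0.075), 'tz': np.float64(0.036), 'jawnow': np.float64(4.24), 'j6': np.float64(-0.326), 'j1': np.float64(-0.251), 'turn': np.float64(0.048)}
```

```bash
python3 -m jog '[{"tx":0.5,"ty":0.07,"tz":0.036,"turn":0.05,"grip":0},{"tx":1.0,"ty":0.07,"tz":0.036,"turn":0.05,"grip":0},{"tx":1.3,"ty":0.07,"tz":0.036,"turn":0.05,"grip":0},{"tx":1.4,"ty":0.07,"tz":0.036,"turn":0.05,"grip":0},{"tx":1.4,"ty":0.07,"tz":0.036,"turn":0.05,"grip":0},{"tx":1.4,"ty":0.07,"tz":0.036,"turn":0.05,"grip":0}]' 12
python3 -m jog '[{"tx":0.06,"ty":0,"tz":0,"turn":0,"grip":0},{"tx":0.12,"ty":0,"tz":0,"turn":0,"grip":0},{"tx":0.18,"ty":0,"tz":0,"turn":0,"grip":0},{"tx":0.18,"ty":0,"tz":0,"turn":0,"grip":0},{"tx":0.18,"ty":0,"tz":0,"turn":0,"grip":0}]'
```

```text
clock: 4.7
eef_pos: [684.0, -134.8, 106.3]
eef_rot: [-0.356, 1.57, -0.284]
wrist_force: [-0.3, 0.9, -2.1]
finger_gap: 9.9
clock: 5.12
eef_pos: [683.6, -134.6, 98.2]
eef_rot: [2.805, 1.571, 2.877]
wrist_force: [-0.4, 0.5, -1.3]
finger_gap: 9.7
```

```bash
python3 -m jog '[{"tx":0.06,"ty":0,"tz":0,"turn":0,"grip":0},{"tx":0.06,"ty":0,"tz":0,"turn":0,"grip":0},{"tx":0.06,"ty":0,"tz":0,"turn":0,"grip":0.2},{"tx":0.06,"ty":0,"tz":0,"turn":0,"grip":0.2},{"tx":0.06,"ty":0,"tz":0,"turn":0,"grip":0.2},{"tx":0.06,"ty":0,"tz":0,"turn":0,"grip":0.2},{"tx":0.06,"ty":0,"tz":0,"turn":0,"grip":0.2},{"tx":0.06,"ty":0,"tz":0,"turn":0,"grip":0.2}]'
python3 - <<'E'
from h import *; from cell import manip
im=[]
for n,b in(("scene",(250,350,290,390)),("side",(180,280,270,370))):
    c=manip.camera(n)["image"][b[0]:b[1],b[2]:b[3],::-1]; im.append(cv2.resize(c,None,fx=4,fy=4,interpolation=cv2.INTER_CUBIC))
cv2.imwrite("pics/x1.png",np.hstack(im))
E
```

```text
clock: 5.78
eef_pos: [683.7, -134.7, 95.9]
eef_rot: [-0.35, 1.571, -0.278]
wrist_force: [-0.4, 0.7, -0.0]
finger_gap: 18.7
```

View pics/x1.png

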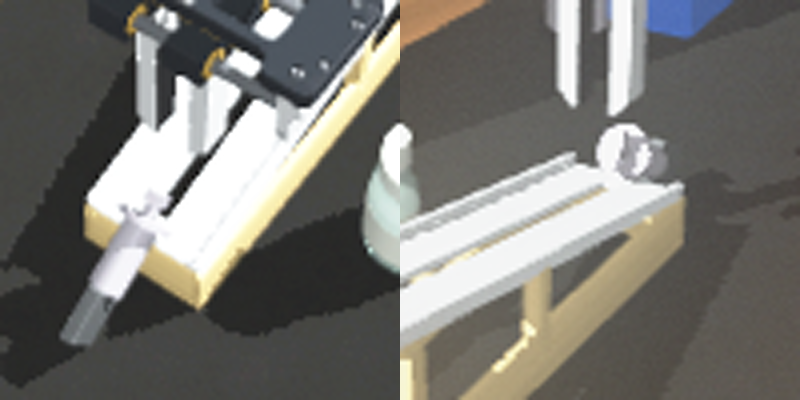

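The released stop tipped downhill. It now lies across the rack's low end with its handle pointing off the end (scene crop (85,320)). I'll raise the arm and look from above before recovering it.

```bash
python3 -m jog '[{"tx":-1,"ty":0,"tz":0,"turn":0,"grip":0.2},{"tx":-2,"ty":0,"tz":0,"turn":0,"grip":0.2},{"tx":-2.6,"ty":-1,"tz":0,"turn":0,"grip":0.6},{"tx":-2.6,"ty":-2,"tz":0,"turn":0,"grip":0.6},{"tx":-2.6,"ty":-2.4,"tz":0,"turn":0,"grip":0.6},{"tx":-2.6,"ty":-2.4,"tz":0,"turn":0,"grip":0.6},{"tx":-2.6,"ty":-2.4,"tz":0,"turn":0,"grip":0.6}]'
python3 - <<'E'
from h import *; from cell import manip
print(go())
c=manip.camera("wrist"); np.savez("w3.npz",**c); s=manip.camera("scene"); np.savez("s3.npz",**s); d=manip.camera("side"); np.savez("d3.npz",**d)
a=cv2.resize(c["image"][60:280,200:440,::-1],(480,440)); b=cv2.resize(s["image"][280:353,290:370,::-1],(320,292),interpolation=cv2.INTER_CUBIC);e=cv2.resize(d["image"][190:227,300:380,::-1],(320,148),interpolation=cv2.INTER_CUBIC)
cv2.imwrite("pics/x2.png",np.hstack([a,np.vstack([b,e])]))
E
```

```text
clock: 6.47
eef_pos: [690.3, -231.2, 199.3]
eef_rot: [2.489, 1.57, 2.56]
wrist_force: [0.8, -0.3, -0.2]
finger_gap: 48.5
{'jawnow': np.float64(4.05), 'j6': np.float64(-0.444), 'j1': np.float64(-0.374)}
{'jawnow': np.float64(4.05), 'j6': np.float64(-0.444), 'j1': np.float64(-0.374)}
```

View pics/x2.png

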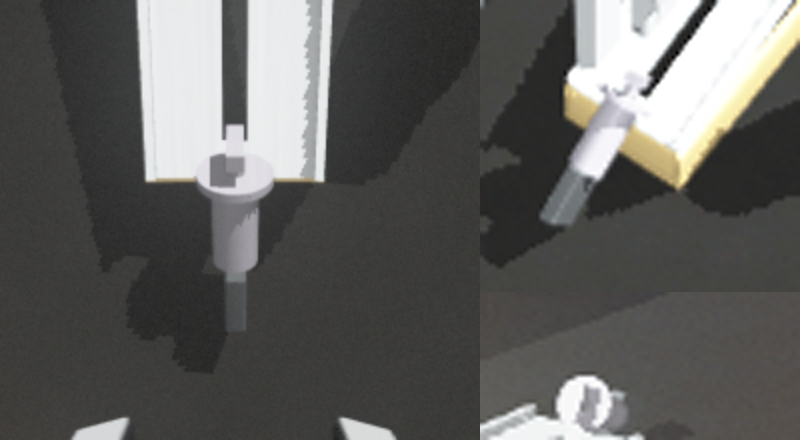

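```bash
cat > m2.py <<'E'
from h import *
w=dict(np.load("w3.npz"));s=dict(np.load("s3.npz")); p=[674.6,-5.6,.069]
A=R.from_euler("z",p[2]).as_matrix()
def P(q,up,ax):  # q: rx, ry, rz level frame at deck origin ground, th = axis below horizontal
    x,y,z,t=q; a=np.array([0,-np.cos(t),-np.sin(t)]); u=np.array([0,-np.sin(t),np.cos(t)])
    return np.array([p[0],p[1],0])+A@(np.array([x,y,z])+ax*a+up*u)
ob=[(w,(317.5,122.5),12,-14.5),(w,(317.5,146.5),0,2),(w,(317.5,225),15,76),(s,(309.5,334.2),0,76),(s,(316.5,324.2),0,44)]
f=lambda q:np.concatenate([proj(c,P(q,u,a))[0]-uv for c,uv,u,a in ob])
r=least_squares(f,[0,-155,55,.1]);print(r.x,r.fun.round(1)); 
for t in(0,44,60,76):print(t,P(r.x,0,t),P(r.x,15,t)[2])
go([*P(r.x,0,68)[:2],P(r.x,0,68)[2]-4],3.95)
E
python3 m2.py
```

```text
[   2.48926594 -157.16254162   12.58139351   -0.30667786] [ 0.3  0.5  0.3 -0.9  0.3 -0.2 -2.3 -0.9 -0.3  0.8]
0 [ 687.91895512 -162.21694151   12.58139351] 26.88151992375389
44 [ 690.81100459 -204.06416366   25.86469308] 40.16481949357871
60 [ 691.86265895 -219.28133536   30.69498384] 44.99511024624229
76 [ 692.9143133  -234.49850705   35.52527459] 49.82540099890586
{'tx': np.float64(4.267), 'ty': np.float64(0.051), 'tz': np.float64(0.045), 'jawnow': np.float64(4.21), 'j6': np.float64(-0.444), 'j1': np.float64(-0.371), 'turn': np.float64(0.044)}
```

```bash
cat >> m2.py <<'E'
print("--- with widths")
def PX(q,x,up,ax): return P([q[0]+x,*q[1:]],up,ax)
g=lambda c,u,v:(200+u/2,60+v/2)
wd=[(16,2,77/2,0),(10,30,46/2,0),(5,70,10,15)]
def f2(q):
    r=list(f(q))
    for h,ax,px,up in wd: r.append(2*((proj(w,PX(q,h,up,ax))-proj(w,PX(q,-h,up,ax)))[0,0]-px))
    return r
for t0 in(0,.4,.8,1.2):
    r=least_squares(f2,[0,-155,52,t0],loss="soft_l1");print(r.cost,r.x,np.round(r.fun,1))
for t in(0,44,60,76):print(t,P(r.x,0,t),P(r.x,15,t)[2])
E
python3 m2.py|sed -n '/---/,$p'; python3 -c "
import numpy as np;w=np.load('w3.npz');print(w['eye'],w['attitude'])"
```

```text
--- with widths
10.321215237815647 [   2.14479769 -152.12617026   41.20011176    0.30464529] [ 0.1  0.8  0.  -7.1 -0.1  0.4 -0.7  1.2  1.  -1.5 -0.6 -0.2  2.4]
10.321215237542305 [   2.14479616 -152.12616847   41.20005797    0.30464443] [ 0.1  0.8  0.  -7.1 -0.1  0.4 -0.7  1.2  1.  -1.5 -0.6 -0.2  2.4]
10.32121523752286 [   2.14479717 -152.12616726   41.20003129    0.30464396] [ 0.1  0.8  0.  -7.1 -0.1  0.4 -0.7  1.2  1.  -1.5 -0.6 -0.2  2.4]
10.321215237532567 [   2.14479884 -152.1261675    41.20003387    0.30464399] [ 0.1  0.8  0.  -7.1 -0.1  0.4 -0.7  1.2  1.  -1.5 -0.6 -0.2  2.4]
0 [ 687.22807358 -157.2163011    41.20003387] 55.50934083973312
44 [ 690.12197972 -199.09038883   28.00207629] 42.31138326775214
60 [ 691.17430922 -214.31732982   23.202819  ] 37.51212596884997
76 [ 692.22663873 -229.54427081   18.4035617 ] 32.712868669947795
[ 686.45274213 -163.71389077  378.47564892] [-0.23484526 -0.00075501  0.06970514]
```

```bash
sed -i 's/(w,(317.5,122.5),12,-14.5),(w,(317.5,146.5),0,2)/(w,(317.5,122.5),-12,-14.5),(w,(317.5,146.5),0,1)/' m2.py; python3 m2.py|sed -n '/---/,$p'
```

```text
--- with widths
3.6902169921870724 [   2.10080879 -159.13303294   48.98409635    0.57086793] [-0.  -0.4 -0.   0.2 -0.2 -0.  -0.2  3.   0.4 -0.2  0.7 -0.3  1.7]
3.6902169922027395 [   2.1008102  -159.13303007   48.98408613    0.57086771] [-0.  -0.4 -0.   0.2 -0.2 -0.  -0.2  3.   0.4 -0.2  0.7 -0.3  1.7]
3.690216992206307 [   2.10080663 -159.13303261   48.98409591    0.57086791] [-0.  -0.4 -0.   0.2 -0.2 -0.  -0.2  3.   0.4 -0.2  0.7 -0.3  1.7]
3.690216992216893 [   2.10081217 -159.13302987   48.98408695    0.5708677 ] [-0.  -0.4 -0.   0.2 -0.2 -0.  -0.2  3.   0.4 -0.2  0.7 -0.3  1.7]
0 [ 687.66728154 -164.20952292   48.98408695] 61.60557327426591
44 [ 690.21984379 -201.14445113   25.20814313] 37.829629459333816
60 [ 691.14804824 -214.57533412   16.56234538] 29.18383170844942
76 [ 692.07625269 -228.0062171     7.91654763] 20.53803395756503
```

```bash
python3 -c "
from h import *
go([691.6,-221.5,11],3.95)"
```

```text
{'tx': np.float64(4.719), 'ty': np.float64(0.186), 'tz': np.float64(0.036), 'jawnow': np.float64(4.21), 'j6': np.float64(-0.444), 'j1': np.float64(-0.371), 'turn': np.float64(0.044)}
```

```bash
python3 -m jog '[{"tx":1,"ty":0.19,"tz":0.036,"turn":0,"grip":0.5},{"tx":2,"ty":0.19,"tz":0.036,"turn":0,"grip":0.5},{"tx":3,"ty":0.19,"tz":0.036,"turn":0,"grip":0.5},{"tx":3.8,"ty":0.19,"tz":0.036,"turn":0,"grip":0.5},{"tx":4.4,"ty":0.19,"tz":0.036,"turn":0,"grip":0.5},{"tx":4.72,"ty":0.19,"tz":0.036,"turn":0,"grip":0.5},{"tx":4.72,"ty":0.19,"tz":0.036,"turn":0,"grip":0},{"tx":4.72,"ty":0.19,"tz":0.036,"turn":0,"grip":0},{"tx":4.72,"ty":0.19,"tz":0.036,"turn":0,"grip":0},{"tx":4.72,"ty":0.19,"tz":0.036,"turn":0,"grip":0},{"tx":4.72,"ty":0.19,"tz":0.036,"turn":0,"grip":0},{"tx":4.72,"ty":0.19,"tz":0.036,"turn":0,"grip":0}]' 5
python3 -m jog '[{"tx":-0.3,"ty":0,"tz":0,"turn":0,"grip":0},{"tx":-0.6,"ty":0,"tz":0,"turn":0,"grip":0},{"tx":-0.9,"ty":0,"tz":0,"turn":0,"grip":0},{"tx":-1.2,"ty":0,"tz":0,"turn":0,"grip":0},{"tx":-1.5,"ty":0,"tz":0,"turn":0,"grip":0},{"tx":-1.8,"ty":0,"tz":0,"turn":0,"grip":0},{"tx":-2.1,"ty":0,"tz":0,"turn":0,"grip":0},{"tx":-2.4,"ty":0,"tz":0,"turn":0,"grip":0},{"tx":-2.7,"ty":0,"tz":0,"turn":0,"grip":0},{"tx":-2.7,"ty":0,"tz":0,"turn":0,"grip":0},{"tx":-2.7,"ty":0,"tz":0,"turn":0,"grip":0},{"tx":-2.7,"ty":0,"tz":0,"turn":0,"grip":0}]'
python3 - <<'E'
from h import *; from cell import manip
c=manip.camera("wrist"); np.savez("w4.npz",**c); s=manip.camera("scene"); np.savez("s4.npz",**s); d=manip.camera("side")
a=cv2.resize(c["image"][60:360,200:440,::-1],(320,400)); b=cv2.resize(s["image"][240:360,270:366,::-1],(320,400),interpolation=cv2.INTER_CUBIC)
cv2.imwrite("pics/x3.png",np.hstack([a,b]))
E
```

```text
clock: 7.62
eef_pos: [691.9, -222.9, 12.2]
eef_rot: [-0.479, 1.569, -0.407]
wrist_force: [-1.5, 0.3, -0.3]
finger_gap: 10.7
clock: 8.62
eef_pos: [691.2, -222.6, 118.2]
eef_rot: [2.736, 1.57, 2.809]
wrist_force: [-0.4, 0.1, -2.8]
finger_gap: 10.0
```

View pics/x3.png

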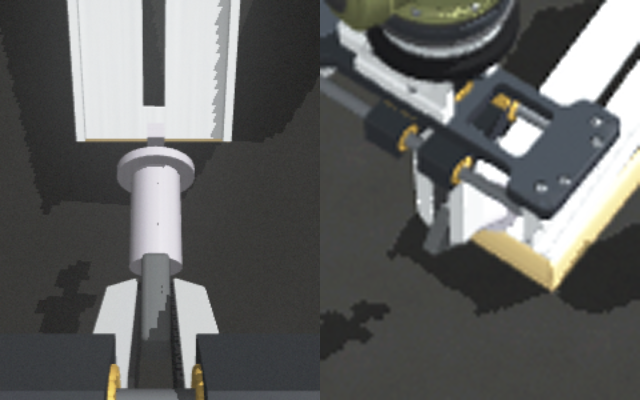

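```bash
cat > m3.py <<'E'
from h import *
w=dict(np.load("w4.npz")); print(w["eye"])
p=[674.6,-5.6,.069]; A=R.from_euler("z",p[2]).as_matrix()
def P(q,up,ax,dx=0):
    x,y,z,t=q; a=np.array([0,-np.cos(t),-np.sin(t)]); u=np.array([0,-np.sin(t),np.cos(t)])
    return np.array([p[0],p[1],0])+A@(np.array([x+dx,y,z])+ax*a+up*u)
def f(q):
    r=[]
    for up,ax,uv in((0,2,(317,187.5)),(0,44,(316,258))): r+=list(proj(w,P(q,up,ax))[0]-uv)
    for h,ax,px in((16,2,56.2),(10,10,37.5),(10,40,36)): r.append(2*((proj(w,P(q,0,ax,h))-proj(w,P(q,0,ax,-h)))[0,0]-px))
    return r
for t0 in(-.8,0,.5):
    r=least_squares(f,[2,-165,110,t0]);print(r.cost,r.x,r.fun.round(1))
print([P(r.x,0,t) for t in(0,66)])
E
python3 m3.py
```

```text
[ 687.30786138 -155.11180191  297.44241004]
10.17342975957553 [   2.59958216 -171.19491223   73.90303929   -0.50743989] [-0.4 -1.   0.4  0.9  0.5 -3.8  1.9]
10.173429755668606 [   2.5995863  -171.19485449   73.90309267   -0.50743111] [-0.4 -1.   0.4  0.9  0.5 -3.8  1.9]
10.173429756719393 [   2.59958504 -171.19484457   73.90310133   -0.50742959] [-0.4 -1.   0.4  0.9  0.5 -3.8  1.9]
[array([ 688.99647252, -176.20824783,   73.90310133]), array([ 692.97349478, -233.75475103,  105.97463488])]
```

```bash
python3 -m jog '[{"tx":0,"ty":0,"tz":0,"turn":0,"grip":0},{"tx":0,"ty":0,"tz":0,"turn":0,"grip":0},{"tx":0,"ty":0,"tz":0,"turn":0,"grip":0},{"tx":-0.4,"ty":0.3,"tz":0,"turn":0,"grip":0},{"tx":-0.6,"ty":0.45,"tz":0,"turn":0,"grip":0},{"tx":-0.7,"ty":0.5,"tz":0,"turn":0,"grip":0},{"tx":-0.75,"ty":0.5,"tz":0,"turn":0,"grip":0},{"tx":-0.75,"ty":0.5,"tz":0,"turn":0,"grip":0},{"tx":-0.75,"ty":0.5,"tz":0,"turn":0,"grip":0}]' 3
python3 - <<'E'
from h import *; from cell import manip
c=manip.camera("wrist"); np.savez("w4.npz",**c); s=manip.camera("scene"); np.savez("s4.npz",**s); d=manip.camera("side")
a=cv2.resize(c["image"][60:360,200:440,::-1],(320,400)); b=cv2.resize(d["image"][130:250,280:376,::-1],(320,400),interpolation=cv2.INTER_CUBIC)
cv2.imwrite("pics/x4.png",np.hstack([a,b]))
E
```

```text
clock: 9.52
eef_pos: [690.0, -202.9, 149.0]
eef_rot: [-2.868, 1.571, -2.796]
wrist_force: [1.2, -0.3, -2.3]
finger_gap: 10.2
```

View pics/x4.png

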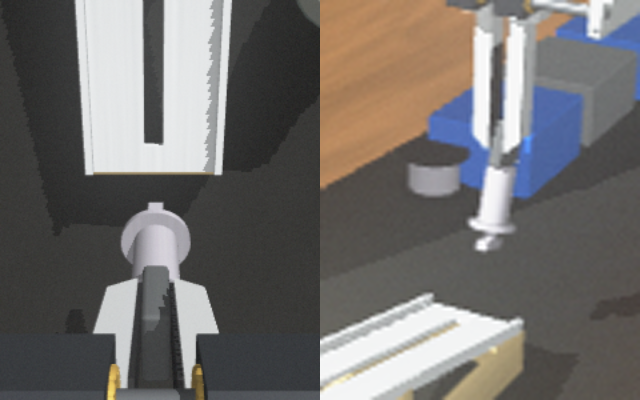

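```bash
python3 - <<'E'
from h import *
c=dict(np.load("w4.npz")); g=c["image"].max(2).astype(int); print(c["eye"],c["attitude"])
for r in (65,90,120,150,160): 
    d=np.where(g[r,295:335]<110)[0]+295; print(r,d.min(),d.max(),"lips",np.where(g[r,240:400]>120)[0][[0,-1]]+240)
for r in(216,220,226,232,240,248): d=np.where(g[r,270:360]>130)[0]+270; print(r,d[[0,-1]],d[[0,-1]].mean())
p=[674.6,-5.6,.069]
P=deck(p,[[0,-130,0]])[0];print(P, proj(c,deck(p,[[0,-148,0],[0,-60,0]])));go([P[0]+.9,P[1]-12.9,P[2]+56.5+24],3.95)
E
```

```text
[ 685.902856   -135.26993272  328.11196704] [-0.23525381 -0.00115111  0.07128397]
65 308 322 lips [256 373]
90 308 321 lips [258 371]
120 308 321 lips [260 370]
150 308 321 lips [261 368]
160 308 321 lips [262 367]
216 [311 321] 316.0
220 [303 330] 316.5
226 [297 337] 317.0
232 [293 340] 316.5
240 [291 342] 316.5
248 [292 341] 316.5
[ 683.36702348 -132.45660573   42.97148019] [[312.62765287 165.48163053]
 [312.40224525  28.2043742 ]]
{'tx': np.float64(0.625), 'ty': np.float64(1.446), 'tz': np.float64(-0.035), 'jawnow': np.float64(4.13), 'j6': np.float64(-0.409), 'j1': np.float64(-0.337), 'turn': np.float64(0.029)}
```

```bash
python3 -m jog '[{"tx":0.1,"ty":0.4,"tz":-0.035,"turn":0.03,"grip":0},{"tx":0.2,"ty":0.8,"tz":-0.035,"turn":0.03,"grip":0},{"tx":0.3,"ty":1.2,"tz":-0.035,"turn":0.03,"grip":0},{"tx":0.4,"ty":1.45,"tz":-0.035,"turn":0.03,"grip":0},{"tx":0.5,"ty":1.45,"tz":-0.035,"turn":0.03,"grip":0},{"tx":0.6,"ty":1.45,"tz":-0.035,"turn":0.03,"grip":0},{"tx":0.7,"ty":1.45,"tz":-0.035,"turn":0.03,"grip":0},{"tx":0.8,"ty":1.45,"tz":-0.035,"turn":0.03,"grip":0},{"tx":0.8,"ty":1.45,"tz":-0.035,"turn":0.03,"grip":0}]' 4
python3 -m jog '[{"tx":0.08,"ty":0,"tz":0,"turn":0,"grip":0},{"tx":0.16,"ty":0,"tz":0,"turn":0,"grip":0},{"tx":0.2,"ty":0,"tz":0,"turn":0,"grip":0},{"tx":0.2,"ty":0,"tz":0,"turn":0,"grip":0}]'
python3 -m jog '[{"tx":0.05,"ty":0,"tz":0,"turn":0,"grip":0},{"tx":0.1,"ty":0,"tz":0,"turn":0,"grip":0},{"tx":0.1,"ty":0,"tz":0,"turn":0,"grip":0},{"tx":0.1,"ty":0,"tz":0,"turn":0,"grip":0}]'
```

```text
clock: 10.42
eef_pos: [684.1, -145.7, 115.8]
eef_rot: [2.856, 1.569, 2.925]
wrist_force: [-0.3, 0.1, -1.8]
finger_gap: 9.8
clock: 10.75
eef_pos: [684.3, -145.0, 108.5]
eef_rot: [2.785, 1.57, 2.854]
wrist_force: [-0.8, 0.5, -1.7]
finger_gap: 10.3
clock: 11.08
eef_pos: [684.4, -145.0, 104.9]
eef_rot: [2.801, 1.571, 2.871]
wrist_force: [-0.1, -0.2, -2.5]
finger_gap: 9.9
```

```bash
for i in 1; do python3 -m jog '[{"tx":0.05,"ty":0,"tz":0,"turn":0,"grip":0},{"tx":0.05,"ty":0,"tz":0,"turn":0,"grip":0},{"tx":0.05,"ty":0,"tz":0,"turn":0,"grip":0}]'
python3 -m jog '[{"tx":0.05,"ty":0,"tz":0,"turn":0,"grip":0},{"tx":0.05,"ty":0,"tz":0,"turn":0,"grip":0},{"tx":0.05,"ty":0,"tz":0,"turn":0,"grip":0}]'
python3 -m jog '[{"tx":0.05,"ty":0,"tz":0,"turn":0,"grip":0},{"tx":0.05,"ty":0,"tz":0,"turn":0,"grip":0},{"tx":0.05,"ty":0,"tz":0,"turn":0,"grip":0}]'; done | grep -E "eef_pos|force"
python3 - <<'E'
from h import *; from cell import manip
c=manip.camera("wrist"); np.savez("w5.npz",**c); d=manip.camera("side")
g=c["image"].max(2).astype(int)
a=cv2.resize(c["image"][60:360,200:440,::-1],(320,400)); b=cv2.resize(d["image"][150:250,280:360,::-1],(320,400),interpolation=cv2.INTER_CUBIC)
cv2.imwrite("pics/x5.png",np.hstack([a,b]))
E
```

```text
eef_pos: [684.4, -145.0, 102.9]
wrist_force: [-0.2, 0.1, -2.1]
eef_pos: [684.4, -145.0, 100.9]
wrist_force: [0.4, -0.1, -0.5]
eef_pos: [684.7, -145.1, 99.6]
wrist_force: [-1.3, 0.2, 3.8]
```

View pics/x5.png

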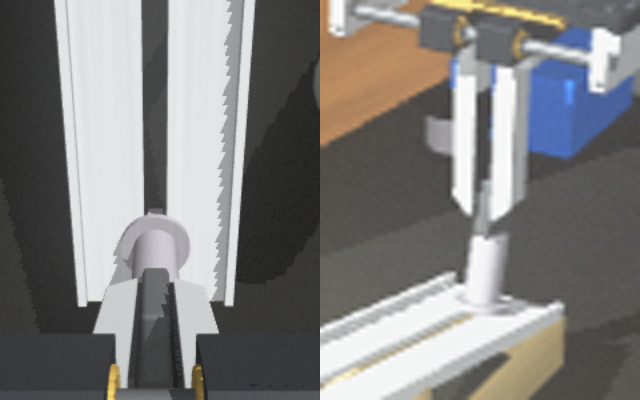

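The stop is seated: collar flat on the deck at the low end (wrist crop (155,245)), leaning with the deck, T-bar in the slot. Next I'll turn it gently and check forces.

```bash
python3 -m jog '[{"tx":-0.02,"ty":0,"tz":0,"turn":0,"grip":0},{"tx":-0.02,"ty":0,"tz":0,"turn":1,"grip":0},{"tx":-0.02,"ty":0,"tz":0,"turn":2,"grip":0},{"tx":-0.02,"ty":0,"tz":0,"turn":3,"grip":0},{"tx":-0.02,"ty":0,"tz":0,"turn":4,"grip":0},{"tx":-0.02,"ty":0,"tz":0,"turn":5,"grip":0},{"tx":-0.02,"ty":0,"tz":0,"turn":5,"grip":0}]' 3
python3 - <<'E'
from h import *; from cell import manip
s=manip.read_state(); print(s["moment"]); go()
E
```

```text
clock: 12.52
eef_pos: [684.3, -145.1, 99.6]
eef_rot: [-2.635, 1.57, -3.094]
wrist_force: [-1.1, -1.0, 0.7]
finger_gap: 10.1
[-0.09439292  0.04759511  0.06587598]
{'jawnow': np.float64(-26.32), 'j6': np.float64(0.198), 'j1': np.float64(-0.261)}
```

```bash
python3 -m jog '[{"tx":0,"ty":0,"tz":0,"turn":1,"grip":0.14},{"tx":0,"ty":0,"tz":0,"turn":2,"grip":0.14},{"tx":0,"ty":0,"tz":0,"turn":3,"grip":0.14},{"tx":0,"ty":0,"tz":0,"turn":4,"grip":0.14},{"tx":0,"ty":0,"tz":0,"turn":5,"grip":0.14},{"tx":0,"ty":0,"tz":0,"turn":6,"grip":0.14},{"tx":0,"ty":0,"tz":0,"turn":7,"grip":0.14},{"tx":0,"ty":0,"tz":0,"turn":8,"grip":0.14},{"tx":0,"ty":0,"tz":0,"turn":9,"grip":0.14},{"tx":0,"ty":0,"tz":0,"turn":10,"grip":0.14},{"tx":0,"ty":0,"tz":0,"turn":11,"grip":0.14},{"tx":0,"ty":0,"tz":0,"turn":11,"grip":0.14}]'
python3 - <<'E'
from h import *; from cell import manip
s=manip.read_state(); print(s["moment"]); go()
c=manip.camera("wrist"); d=manip.camera("side")
a=cv2.resize(c["image"][60:360,200:440,::-1],(320,400)); b=cv2.resize(d["image"][150:250,280:360,::-1],(320,400),interpolation=cv2.INTER_CUBIC)
cv2.imwrite("pics/x6.png",np.hstack([a,b]))
E
```

```text
clock: 13.52
eef_pos: [685.5, -145.6, 100.3]
eef_rot: [1.26, 1.567, -0.35]
wrist_force: [7.8, -4.3, -0.3]
finger_gap: 16.9
[-0.55077914 -1.42935519  0.1039814 ]
{'jawnow': np.float64(-92.2), 'j6': np.float64(1.348), 'j1': np.float64(-0.261)}
```

View pics/x6.png

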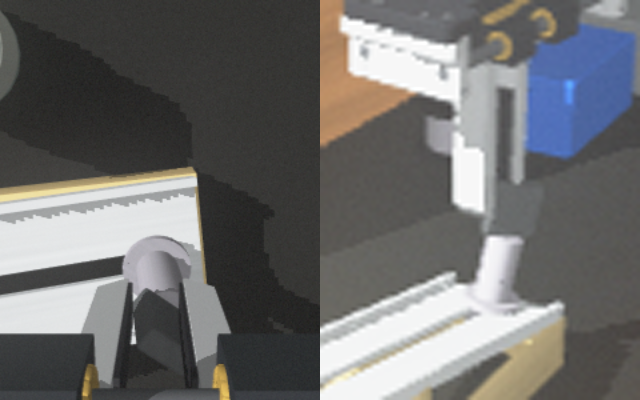

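```bash
python3 -m jog '[{"tx":0,"ty":0,"tz":0,"turn":0.5,"grip":0.14},{"tx":0,"ty":0,"tz":0,"turn":1,"grip":0.14},{"tx":0,"ty":0,"tz":0,"turn":1.5,"grip":0.14},{"tx":0,"ty":0,"tz":0,"turn":2,"grip":0.14},{"tx":0,"ty":0,"tz":0,"turn":2.5,"grip":0.14},{"tx":0,"ty":0,"tz":0,"turn":2.5,"grip":0.14}]'
python3 - <<'E'
from h import *; from cell import manip
print(manip.read_state()["moment"])
E
python3 -m jog '[{"tx":0,"ty":0,"tz":0,"turn":2,"grip":0.2},{"tx":0,"ty":0,"tz":0,"turn":1,"grip":0.25},{"tx":0,"ty":0,"tz":0,"turn":0,"grip":0.35},{"tx":0,"ty":0,"tz":0,"turn":-0.5,"grip":0.35},{"tx":0,"ty":0,"tz":0,"turn":-0.5,"grip":0.35}]'
python3 -m jog '[{"tx":-1,"ty":0,"tz":0,"turn":0,"grip":0.35},{"tx":-2,"ty":0,"tz":0,"turn":0,"grip":0.35},{"tx":-3,"ty":0,"tz":0,"turn":0,"grip":0.35},{"tx":-3,"ty":0,"tz":0,"turn":0,"grip":0.35},{"tx":-3,"ty":0,"tz":0,"turn":0,"grip":0.35},{"tx":-3,"ty":0,"tz":0,"turn":0,"grip":0.35}]'
python3 - <<'E'
from h import *; from cell import manip
go()
c=manip.camera("wrist"); np.savez("w6.npz",**c); d=manip.camera("side");s=manip.camera("scene");np.savez("s6.npz",**s);np.savez("d6.npz",**d)
a=cv2.resize(c["image"][60:360,200:440,::-1],(320,400)); b=cv2.resize(d["image"][150:250,280:360,::-1],(320,400),interpolation=cv2.INTER_CUBIC)
cv2.imwrite("pics/x7.png",np.hstack([a,b]))
E
```

```text
clock: 14.12
eef_pos: [686.1, -146.5, 100.7]
eef_rot: [1.379, 1.565, -0.489]
wrist_force: [10.8, -8.7, 0.3]
finger_gap: 15.8
[-1.57122534 -2.15556341  0.1863235 ]
clock: 14.53
eef_pos: [685.6, -145.1, 100.2]
eef_rot: [1.671, 1.567, -0.137]
wrist_force: [7.4, -0.6, -0.5]
finger_gap: 32.8
clock: 15.03
eef_pos: [684.2, -144.9, 218.7]
eef_rot: [-1.613, 1.569, 2.857]
wrist_force: [0.2, 0.0, -0.9]
finger_gap: 33.1
{'jawnow': np.float64(-103.9), 'j6': np.float64(1.552), 'j1': np.float64(-0.261)}
```

View pics/x7.png

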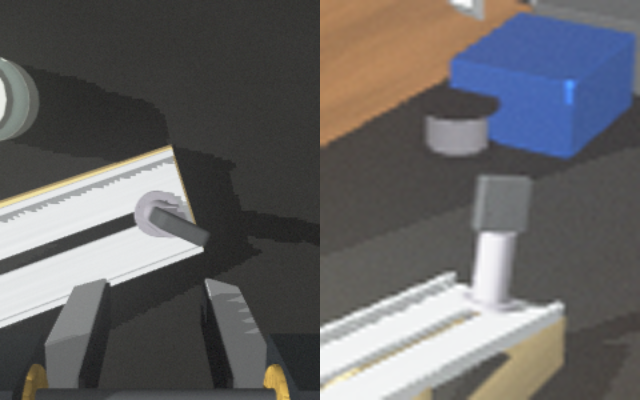

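```bash
cat > m4.py <<'E'
from h import *
c=dict(np.load("w6.npz")); p=[674.6,-5.6,.070]
def box(y,a,zs=(76,)):
    a=np.radians(a); u=np.array([np.cos(a),np.sin(a),0]);v=np.array([-u[1],u[0],0])
    return deck(p,[np.array([0,y,0])+i*15*u+j*5*v+[0,0,z] for z in zs for i,j in((-1,-1),(1,-1),(1,1),(-1,1))])
im=cv2.resize(c["image"][60:360,200:440],(320,400)); g=im.max(2)
m=(g<150).astype(np.uint8); m[:195]=0;m[255:]=0;m[:,:148]=0;m[:,215:]=0
k=cv2.connectedComponents(m)[1]; lab=k[225,178]; q=np.argwhere(k==lab)[:,::-1]; print(lab,len(q),cv2.minAreaRect(q.astype(np.int32)))
print("collar px",(proj(c,deck(p,[[0,-y,2] for y in(125,135,146)]))-[200,60])*4/3)
for y in(-134,-146):
  for a in(0,15,30,45): print(y,a,((proj(c,box(y,a))-[200,60])*4/3).round(0).tolist())
E
python3 m4.py
```

```text
1 2396 ((181.5, 224.5), (59.0, 65.0), 90.0)
collar px [[132.98864895 222.0722262 ]
 [146.53050758 217.18522179]
 [161.31360067 211.850279  ]]
-134 0 [[185.0, 257.0], [169.0, 206.0], [152.0, 213.0], [169.0, 263.0]]
-134 15 [[191.0, 251.0], [162.0, 208.0], [147.0, 218.0], [176.0, 262.0]]
-134 30 [[194.0, 245.0], [155.0, 211.0], [143.0, 224.0], [183.0, 258.0]]
-134 45 [[196.0, 238.0], [149.0, 215.0], [141.0, 232.0], [188.0, 254.0]]
-146 0 [[205.0, 249.0], [189.0, 199.0], [173.0, 205.0], [189.0, 255.0]]
-146 15 [[210.0, 244.0], [182.0, 200.0], [167.0, 211.0], [196.0, 254.0]]
-146 30 [[214.0, 238.0], [175.0, 203.0], [164.0, 217.0], [202.0, 251.0]]
-146 45 [[216.0, 231.0], [170.0, 208.0], [162.0, 224.0], [208.0, 247.0]]
```

```bash
python3 - <<'E'
from h import *
p=[674.6,-5.6,.070]
P=deck(p,[[0,-143,69]])[0]; Q=deck(p,[[0,-143,61]])[0]; print(P,Q); go([P[0],P[1],Q[2]],-43)
E
```

```text
[ 685.38665681 -159.44332635  107.76081266] [ 685.27032132 -157.78410623   99.93563186]
{'tx': np.float64(2.949), 'ty': np.float64(0.13), 'tz': np.float64(0.345), 'jawnow': np.float64(-103.98), 'j6': np.float64(1.554), 'j1': np.float64(-0.261), 'turn': np.float64(-10.163)}
```

```bash
python3 -m jog '[{"tx":0,"ty":0.13,"tz":0.345,"turn":-2,"grip":0.35},{"tx":0,"ty":0.13,"tz":0.345,"turn":-4,"grip":0.35},{"tx":0,"ty":0.13,"tz":0.345,"turn":-6,"grip":0.35},{"tx":0,"ty":0.13,"tz":0.345,"turn":-8,"grip":0.35},{"tx":0,"ty":0.13,"tz":0.345,"turn":-10.16,"grip":0.35},{"tx":0,"ty":0.13,"tz":0.345,"turn":-10.16,"grip":0.35},{"tx":0,"ty":0.13,"tz":0.345,"turn":-10.16,"grip":0.35},{"tx":0,"ty":0.13,"tz":0.345,"turn":-10.16,"grip":0.35},{"tx":1,"ty":0.13,"tz":0.345,"turn":-10.16,"grip":0.35},{"tx":2,"ty":0.13,"tz":0.345,"turn":-10.16,"grip":0.35},{"tx":2.5,"ty":0.13,"tz":0.345,"turn":-10.16,"grip":0.35},{"tx":2.5,"ty":0.13,"tz":0.345,"turn":-10.16,"grip":0.35}]' 20
python3 -m jog '[{"tx":0.2,"ty":0,"tz":0,"turn":0,"grip":0.35},{"tx":0.44,"ty":0,"tz":0,"turn":0,"grip":0.3},{"tx":0.44,"ty":0,"tz":0,"turn":0,"grip":0.22},{"tx":0.44,"ty":0,"tz":0,"turn":0,"grip":0.15},{"tx":0.44,"ty":0,"tz":0,"turn":0,"grip":0.15},{"tx":0.44,"ty":0,"tz":0,"turn":0,"grip":0.15}]' 8
python3 -c "
from h import *
go()"
```

```text
clock: 16.18
eef_pos: [683.6, -158.9, 112.9]
eef_rot: [-2.671, 1.561, 2.861]
wrist_force: [-0.9, 0.3, -0.6]
finger_gap: 32.9
clock: 16.68
eef_pos: [686.5, -159.8, 103.3]
eef_rot: [0.493, 1.569, -0.259]
wrist_force: [-1.4, 0.5, -0.5]
finger_gap: 14.2
{'jawnow': np.float64(-43.07), 'j6': np.float64(0.471), 'j1': np.float64(-0.281)}
```

```bash
python3 -m jog '[{"tx":0.05,"ty":0,"tz":0,"turn":0.5,"grip":0.145},{"tx":0.05,"ty":0,"tz":0,"turn":1.5,"grip":0.145},{"tx":0.05,"ty":0,"tz":0,"turn":2.5,"grip":0.145},{"tx":0.05,"ty":0,"tz":0,"turn":3.5,"grip":0.145},{"tx":0.05,"ty":0,"tz":0,"turn":4.5,"grip":0.145},{"tx":0.05,"ty":0,"tz":0,"turn":5.5,"grip":0.145},{"tx":0.05,"ty":0,"tz":0,"turn":6.5,"grip":0.145},{"tx":0.05,"ty":0,"tz":0,"turn":7.5,"grip":0.145},{"tx":0.05,"ty":0,"tz":0,"turn":8.5,"grip":0.145},{"tx":0.05,"ty":0,"tz":0,"turn":8.5,"grip":0.145}]' 25
python3 -c "
from h import *
go(); from cell import manip;print(manip.read_state()['moment'])"
```

```text
clock: 17.52
eef_pos: [686.4, -159.9, 101.1]
eef_rot: [1.222, 1.57, -0.425]
wrist_force: [-0.3, -1.0, 1.0]
finger_gap: 14.0
{'jawnow': np.float64(-94.36), 'j6': np.float64(1.366), 'j1': np.float64(-0.281)}
[-0.09948318  0.08869243  0.04433079]
```

```bash
python3 -m jog '[{"tx":0,"ty":0,"tz":0,"turn":-1,"grip":0.3},{"tx":0,"ty":0,"tz":0,"turn":-1,"grip":0.35},{"tx":0,"ty":0,"tz":0,"turn":-1,"grip":0.35},{"tx":-1,"ty":0,"tz":0,"turn":-1,"grip":0.35},{"tx":-2,"ty":0,"tz":0,"turn":-1,"grip":0.35},{"tx":-3,"ty":0,"tz":0,"turn":-1,"grip":0.35},{"tx":-3.2,"ty":0,"tz":0,"turn":-1,"grip":0.35},{"tx":-3.2,"ty":0,"tz":0,"turn":-1,"grip":0.35},{"tx":-3.2,"ty":0,"tz":0,"turn":-1,"grip":0.35}]'
cat > m5.py <<'E'
from h import *; import sys
p=[674.6,-5.6,.070]
def box(y,a,x=0):
    a=np.radians(a); u=np.array([np.cos(a),np.sin(a),0]);v=np.array([-u[1],u[0],0])
    return deck(p,[np.array([x,y,0])+i*15*u+j*5*v+[0,0,z] for z in(44,76) for i,j in((-1,-1),(1,-1),(1,1),(-1,1))])
def fit(c,ys,shift=4):
    im=c["image"]; sat=cv2.cvtColor(im,cv2.COLOR_RGB2HSV); g=cv2.GaussianBlur(cv2.cvtColor(im,cv2.COLOR_RGB2GRAY),(3,3),0).astype(float)
    best=[]
    for y in ys:
      for a in range(-90,90,3):
        B=proj(c,box(y,a)); h=cv2.convexHull(B.astype(np.float32))[:,0]
        for dx in range(-shift,shift+1,2):
          for dy in range(-shift,shift+1,2):
            H=h+[dx,dy]; ctr=H.mean(0); s=0;n=0
            for i in range(len(H)):
                P,Q=H[i],H[(i+1)%len(H)]; L=np.linalg.norm(Q-P)
                if L<2: continue
                nrm=np.array([(Q-P)[1],-(Q-P)[0]])/L; nrm*=np.sign(nrm@(P-ctr))
                t=np.linspace(.05,.95,max(4,int(L)))[:,None]; X=P+(Q-P)*t
                o=(X+1.8*nrm).round().astype(int);k=(X-1.8*nrm).round().astype(int)
                s+=np.abs(g[o[:,1].clip(0,479),o[:,0].clip(0,639)]-g[k[:,1].clip(0,479),k[:,0].clip(0,639)]).clip(0,40).sum();n+=len(t)
            best.append((s/n,y,a,dx,dy))
    return sorted(best)[::-1][:6]
if __name__=="__main__":
    for f in sys.argv[1:]: print(f); [print(np.round(b,1)) for b in fit(dict(np.load(f)),range(-148,-128,3))]
E
python3 - <<'E'
from h import *; from cell import manip
for n in("wrist","side","scene"): np.savez(n[0]+"7.npz",**manip.camera(n))
E
cp d6.npz side6.npz; python3 m5.py w6.npz d6.npz w7.npz s7.npz
```

```text
clock: 18.27
eef_pos: [686.0, -159.6, 227.5]
eef_rot: [-1.918, 1.57, 2.827]
wrist_force: [0.3, 0.1, -1.4]
finger_gap: 32.7
w6.npz
[  37.9 -139.    45.     4.    -2. ]
[  37.6 -139.    42.     4.    -2. ]
[  36.8 -142.    45.     2.     0. ]
[  36.7 -142.    42.     2.     0. ]
[  36.6 -139.    48.     4.    -2. ]
[  36.1 -145.    42.    -2.     2. ]
d6.npz
[  35.9 -145.    54.     0.     0. ]
[  35.8 -145.    48.     0.     0. ]
[  35.7 -145.    57.     0.     0. ]
[  35.6 -145.    51.     0.     0. ]
[  35.5 -145.    60.     0.     0. ]
[  35.5 -145.     9.     0.     0. ]
w7.npz
[  39.3 -148.    -3.    -4.     2. ]
[  39. -148.    0.   -4.    2.]
[  39. -148.    0.   -4.    0.]
[  38.8 -148.    -3.    -4.    -2. ]
[  38.4 -148.    -3.    -4.     0. ]
[  38.2 -145.    -3.     0.     0. ]
s7.npz
[  39.5 -142.    -6.     0.     0. ]
[  39. -136.   -6.   -2.    2.]
[  38.8 -145.    -6.     0.    -2. ]
[  38.8 -139.   -12.    -2.     0. ]
[  38.7 -142.   -15.     0.     0. ]
[  38.7 -133.   -12.    -4.     2. ]
```

```bash
python3 -c "
from h import *
go([473,-177,190],15.5)"
```

```text
{'tx': np.float64(0.914), 'ty': np.float64(-5.325), 'tz': np.float64(0.261), 'jawnow': np.float64(-88.1), 'j6': np.float64(1.257), 'j1': np.float64(-0.281), 'turn': np.float64(12.734)}
```

```bash
python3 -m jog '[{"tx":0.2,"ty":-5.3,"tz":0.26,"turn":-17.27,"grip":1},{"tx":0.2,"ty":-5.3,"tz":0.26,"turn":-17.27,"grip":1},{"tx":0.2,"ty":-5.3,"tz":0.26,"turn":-17.27,"grip":1},{"tx":0.5,"ty":-5.3,"tz":0.26,"turn":-17.27,"grip":1},{"tx":0.9,"ty":-5.3,"tz":0.26,"turn":-17.27,"grip":1},{"tx":0.9,"ty":-5.3,"tz":0.26,"turn":-17.27,"grip":1},{"tx":0.9,"ty":-5.3,"tz":0.26,"turn":-17.27,"grip":1},{"tx":0.9,"ty":-5.3,"tz":0.26,"turn":-17.27,"grip":1},{"tx":0.9,"ty":-5.3,"tz":0.26,"turn":-17.27,"grip":1},{"tx":0.9,"ty":-5.3,"tz":0.26,"turn":-17.27,"grip":1},{"tx":0.9,"ty":-5.3,"tz":0.26,"turn":-17.27,"grip":1},{"tx":0.9,"ty":-5.3,"tz":0.26,"turn":-17.27,"grip":1}]' 15
python3 -m jog '[{"tx":0,"ty":0,"tz":0,"turn":-3,"grip":1},{"tx":0,"ty":0,"tz":0,"turn":-3,"grip":1},{"tx":0,"ty":0,"tz":0,"turn":-3,"grip":1},{"tx":0,"ty":0,"tz":0,"turn":-3,"grip":1}]'
cat > m6.py <<'E'
from h import *; from cell import manip; import sys
seeds=[(473,-175,.28),(468,-84,.26),(470,8,0),(456,82,-.29),(456,174,-.16)]
idx=[int(i) for i in sys.argv[2:]] or range(5)
s=manip.read_state(); print(s["eef_pos"].round(1),s["clock"])
for n in sys.argv[1].split(","):
    c=manip.camera(n)
    for i in idx:
        u,v=proj(c,[*seeds[i][:2],17])[0]
        if not(40<u<600 and 40<v<(265 if n=="wrist" else 440)): continue
        try: print(n,i,cells([c],[seeds[i]])[0].round(3),"px",u.round(),v.round())
        except Exception as e: print(n,i,e)
E
python3 m6.py wrist,scene,side; python3 -c "
from h import *
go()"
```

```text
clock: 19.42
eef_pos: [474.2, -177.0, 191.0]
eef_rot: [2.747, 1.569, 2.708]
wrist_force: [-0.7, -0.1, 0.1]
finger_gap: 94.0
clock: 19.75
eef_pos: [474.2, -177.0, 191.1]
eef_rot: [2.448, 1.569, 2.721]
wrist_force: [-0.1, -0.1, -1.0]
finger_gap: 93.6
[ 474.2 -177.   191.1] 19.75
wrist 0 [ 4.75842e+02 -1.72841e+02  2.38000e-01  1.79100e+00] px 315.0 218.0
wrist 1 [ 4.70517e+02 -8.24080e+01  5.50000e-02  3.16600e+00] px 337.0 117.0
scene 0 [ 4.72170e+02 -1.72284e+02  2.50000e-01  2.20000e-02] px 254.0 265.0
scene 1 [ 4.65703e+02 -8.26730e+01  1.16000e-01  1.40000e-02] px 280.0 241.0
scene 2 [ 4.68017e+02  1.04330e+01 -7.80000e-02  1.70000e-02] px 306.0 220.0
scene 3 [ 4.53555e+02  8.38710e+01 -3.13000e-01  2.30000e-02] px 320.0 202.0
scene 4 [ 4.53428e+02  1.77284e+02 -1.97000e-01  1.60000e-02] px 342.0 184.0
side 0 [ 4.74738e+02 -1.76614e+02  3.14000e-01  8.00000e-03] px 411.0 257.0
side 1 [ 4.6931e+02 -8.6563e+01  3.1900e-01  4.8000e-02] px 395.0 277.0
side 2 [4.72785e+02 6.33500e+00 3.65000e-01 4.48000e-01] px 374.0 300.0
side 3 [ 4.60926e+02  7.83350e+01 -4.14000e-01  1.07100e+00] px 362.0 324.0
side 4 [ 4.60029e+02  1.72354e+02 -2.43000e-01  1.59400e+00] px 335.0 356.0
{'jawnow': np.float64(15.26), 'j6': np.float64(-0.696), 'j1': np.float64(-0.43)}
```

```bash
python3 -c "
from h import *
go([474.3,-173.5,9],14.9)
p=[674.6,-5.6,.070]
for i in range(5): print(deck(p,[[0,-112.5+34.3*i,18.5]])[0].round(1))"
```

```text
{'tx': np.float64(4.566), 'ty': np.float64(0.084), 'tz': np.float64(0.025), 'jawnow': np.float64(15.26), 'j6': np.float64(-0.696), 'j1': np.float64(-0.43), 'turn': np.float64(0.061)}
[ 682.6 -119.2   64.7]
[680.2 -85.7  71.8]
[677.9 -52.3  79. ]
[675.5 -18.8  86.1]
[673.2  14.7  93.2]
```

```bash
python3 -m jog '[{"tx":1,"ty":0.08,"tz":0.02,"turn":0,"grip":1},{"tx":2,"ty":0.08,"tz":0.02,"turn":0,"grip":1},{"tx":3,"ty":0.08,"tz":0.02,"turn":0,"grip":1},{"tx":3.9,"ty":0.08,"tz":0.02,"turn":0,"grip":1},{"tx":4.4,"ty":0.08,"tz":0.02,"turn":0,"grip":1},{"tx":4.56,"ty":0.08,"tz":0.02,"turn":0,"grip":1},{"tx":4.56,"ty":0.08,"tz":0.02,"turn":0,"grip":0.9},{"tx":4.56,"ty":0.08,"tz":0.02,"turn":0,"grip":0.55},{"tx":4.56,"ty":0.08,"tz":0.02,"turn":0,"grip":0.5},{"tx":4.56,"ty":0.08,"tz":0.02,"turn":0,"grip":0.5},{"tx":4.56,"ty":0.08,"tz":0.02,"turn":0,"grip":0.5},{"tx":4.56,"ty":0.08,"tz":0.02,"turn":0,"grip":0.5}]' 15
python3 -m jog '[{"tx":-1,"ty":0,"tz":0,"turn":0,"grip":0.5},{"tx":-2,"ty":0,"tz":0,"turn":0,"grip":0.5},{"tx":-3,"ty":0,"tz":0,"turn":0,"grip":0.5},{"tx":-3.4,"ty":0,"tz":0,"turn":0,"grip":0.5},{"tx":-3.4,"ty":0,"tz":0,"turn":0,"grip":0.5}]'
python3 -c "
from h import *
go([682.6,-119.2,120],4.0)"
```

```text
clock: 20.9
eef_pos: [475.0, -174.0, 10.7]
eef_rot: [-0.73, 1.569, -0.461]
wrist_force: [-1.2, 0.6, 6.7]
finger_gap: 60.4
clock: 21.32
eef_pos: [476.1, -174.5, 150.2]
eef_rot: [-0.688, 1.564, -0.419]
wrist_force: [-0.2, -0.3, -1.5]
finger_gap: 60.0
{'tx': np.float64(0.786), 'ty': np.float64(-0.036), 'tz': np.float64(5.34), 'jawnow': np.float64(15.42), 'j6': np.float64(-0.693), 'j1': np.float64(-0.424), 'turn': np.float64(1.904)}
```

```bash
python3 -m jog '[{"tx":0,"ty":0,"tz":1,"turn":1.9,"grip":0.5},{"tx":0,"ty":0,"tz":2,"turn":1.9,"grip":0.5},{"tx":0,"ty":0,"tz":3,"turn":1.9,"grip":0.5},{"tx":0,"ty":0,"tz":4,"turn":1.9,"grip":0.5},{"tx":0,"ty":-0.03,"tz":5,"turn":1.9,"grip":0.5},{"tx":0.4,"ty":-0.03,"tz":5.34,"turn":1.9,"grip":0.5},{"tx":0.8,"ty":-0.03,"tz":5.34,"turn":1.9,"grip":0.5},{"tx":0.8,"ty":-0.03,"tz":5.34,"turn":1.9,"grip":0.5},{"tx":0.8,"ty":-0.03,"tz":5.34,"turn":1.9,"grip":0.5},{"tx":0.8,"ty":-0.03,"tz":5.34,"turn":1.9,"grip":0.5}]'
python3 -c "
from h import *
go([682.8,-119.2,58.5],4.0)"
```

```text
clock: 22.15
eef_pos: [680.6, -118.5, 114.3]
eef_rot: [-0.11, 1.571, -0.04]
wrist_force: [-0.4, -0.3, -1.5]
finger_gap: 59.9
{'tx': np.float64(1.394), 'ty': np.float64(-0.022), 'tz': np.float64(0.055), 'jawnow': np.float64(4.0), 'j6': np.float64(-0.295), 'j1': np.float64(-0.225), 'turn': np.float64(0.001)}
```

```bash
python3 -m jog '[{"tx":0.4,"ty":-0.02,"tz":0.05,"turn":0,"grip":0.5},{"tx":0.8,"ty":-0.02,"tz":0.05,"turn":0,"grip":0.5},{"tx":1.1,"ty":-0.02,"tz":0.05,"turn":0,"grip":0.5},{"tx":1.25,"ty":-0.02,"tz":0.05,"turn":0,"grip":0.5},{"tx":1.36,"ty":-0.02,"tz":0.05,"turn":0,"grip":0.5},{"tx":1.39,"ty":-0.02,"tz":0.05,"turn":0,"grip":0.5},{"tx":1.39,"ty":-0.02,"tz":0.05,"turn":0,"grip":0.5}]'
python3 -m jog '[{"tx":0.02,"ty":0,"tz":0,"turn":0,"grip":0.5},{"tx":0.04,"ty":0,"tz":0,"turn":0,"grip":0.5},{"tx":0.04,"ty":0,"tz":0,"turn":0,"grip":0.5}]'
```

```text
clock: 22.73
eef_pos: [683.0, -119.0, 58.8]
eef_rot: [-0.282, 1.57, -0.212]
wrist_force: [-0.5, -0.6, -1.4]
finger_gap: 59.8
clock: 22.98
eef_pos: [683.1, -118.9, 57.2]
eef_rot: [-0.251, 1.57, -0.181]
wrist_force: [0.7, -0.2, -0.9]
finger_gap: 60.0
```

```bash
python3 -m jog '[{"tx":0.02,"ty":0,"tz":0,"turn":0,"grip":0.5},{"tx":0.04,"ty":0,"tz":0,"turn":0,"grip":0.5},{"tx":0.04,"ty":0,"tz":0,"turn":0,"grip":0.5}]'
python3 -m jog '[{"tx":0,"ty":0,"tz":0,"turn":0,"grip":0.66},{"tx":0,"ty":0,"tz":0,"turn":0,"grip":0.7},{"tx":0,"ty":0,"tz":0,"turn":0,"grip":0.85},{"tx":0,"ty":0,"tz":0,"turn":0,"grip":0.9},{"tx":0,"ty":0,"tz":0,"turn":0,"grip":0.9},{"tx":0,"ty":0,"tz":0,"turn":0,"grip":0.9}]'
python3 -m jog '[{"tx":-1,"ty":0,"tz":0,"turn":0,"grip":0.9},{"tx":-2,"ty":0,"tz":0,"turn":0,"grip":0.9},{"tx":-2.5,"ty":0,"tz":0,"turn":0,"grip":0.9},{"tx":-2.5,"ty":0,"tz":0,"turn":0,"grip":0.9},{"tx":-2.5,"ty":0,"tz":0,"turn":0,"grip":0.9}]'
cat >> h.py <<'E'
def rackcell(c,ys,p=(674.6,-5.6,.070)):
    """deck y of cells on the rack seen in wrist image: brass/grey rows against white deck along the cell's line"""
    import numpy as np
    return {y:proj(c,deck(p,[[0,y,17]]))[0].round(0) for y in ys}
E
python3 - <<'E'
from h import *; from cell import manip
c=manip.camera("scene"); np.savez("s8.npz",**c); p=[674.6,-5.6,.07]
g=c["image"]
# yellow pixels near rack
hsv=cv2.cvtColor(g,cv2.COLOR_RGB2HSV); m=cv2.inRange(hsv,(15,120,120),(32,255,255))
n,l,st,ct=cv2.connectedComponentsWithStats(m)
for i in range(1,n):
    if st[i,4]>8 and 300<ct[i][0]<420 and 200<ct[i][1]<320: print(ct[i].round(1),st[i])
for y in(-125,-118,-112,-100): print(y,proj(c,deck(p,[[-29,y,17],[29,y,17]])).round(1).tolist())
E
```

```text
clock: 23.23
eef_pos: [683.2, -119.0, 56.9]
eef_rot: [-0.383, 1.569, -0.313]
wrist_force: [-5.8, 0.9, 11.7]
finger_gap: 59.9
clock: 23.73
eef_pos: [682.8, -118.8, 54.9]
eef_rot: [2.83, 1.571, 2.9]
wrist_force: [0.4, -0.1, -0.4]
finger_gap: 84.3
clock: 24.15
eef_pos: [683.2, -118.9, 156.1]
eef_rot: [-0.28, 1.569, -0.21]
wrist_force: [0.7, 0.6, -1.2]
finger_gap: 84.8
[312.9 212. ] [309 210   9   5  10]
[313.5 220.1] [312 217   5   7  12]
[364.6 221.2] [356 217  17  10  63]
[309.5 227.6] [306 224   9   8  42]
[363.7 248.9] [363 246   3   6  10]
[345.5 294.5] [341 289  12  12  78]
-125 [[324.9, 285.0], [347.1, 298.5]]
-118 [[326.8, 282.5], [348.9, 295.9]]
-112 [[328.4, 280.4], [350.5, 293.7]]
-100 [[331.6, 276.1], [353.7, 289.3]]
```

```bash
python3 -c "
from h import *
go([468,-88,170],11)"
```

```text
{'tx': np.float64(-0.387), 'ty': np.float64(1.146), 'tz': np.float64(-5.298), 'jawnow': np.float64(4.03), 'j6': np.float64(-0.295), 'j1': np.float64(-0.225), 'turn': np.float64(-1.162)}
```

```bash
python3 -m jog '[{"tx":-0.39,"ty":0,"tz":-1,"turn":-1.16,"grip":1},{"tx":-0.39,"ty":0.5,"tz":-2,"turn":-1.16,"grip":1},{"tx":-0.39,"ty":1.1,"tz":-3,"turn":-1.16,"grip":1},{"tx":-0.39,"ty":1.15,"tz":-4,"turn":-1.16,"grip":1},{"tx":-0.39,"ty":1.15,"tz":-5,"turn":-1.16,"grip":1},{"tx":-0.39,"ty":1.15,"tz":-5.3,"turn":-1.16,"grip":1},{"tx":-0.39,"ty":1.15,"tz":-5.3,"turn":-1.16,"grip":1},{"tx":-0.39,"ty":1.15,"tz":-5.3,"turn":-1.16,"grip":1},{"tx":-0.39,"ty":1.15,"tz":-5.3,"turn":-1.16,"grip":1}]'
python3 - <<'E'
from h import *; from cell import manip
import h
c=manip.camera("wrist"); np.savez("w8.npz",**c); s=(468,-84,.2); u,v=proj(c,[468,-84,17])[0].astype(int); print(u,v)
g=c["image"].max(2); print(g[v,u-60:u+60:4].tolist()); print(g[v-60:v+50:4,u].tolist())
for t in(70,80,90,105):
    h.cellmask=lambda im:(cv2.medianBlur(im,3).max(2)>t).astype(np.uint8)
    print(t,cells([c],[s]).round(3))
go()
E
python3 m6.py scene,side 1 2 3 4
```

```text
clock: 24.95
eef_pos: [468.6, -87.9, 170.0]
eef_rot: [2.623, 1.57, 2.815]
wrist_force: [0.7, -0.1, -0.5]
finger_gap: 94.1
315 220
[56, 59, 60, 52, 45, 44, 45, 158, 160, 161, 162, 167, 168, 172, 170, 168, 171, 171, 172, 169, 173, 245, 246, 246, 235, 59, 59, 61, 61, 61]
[50, 60, 63, 60, 60, 60, 61, 59, 61, 60, 60, 149, 166, 175, 176, 168, 158, 143, 125, 96, 72, 46, 46, 50, 47, 46, 59, 56]
70 [[ 4.68802e+02 -8.44090e+01  1.38000e-01  8.64000e-01]]
80 [[ 4.69162e+02 -8.38900e+01  1.26000e-01  1.64100e+00]]
90 [[ 4.69519e+02 -8.36750e+01  1.10000e-01  1.98500e+00]]
105 [[ 4.69746e+02 -8.32860e+01  8.70000e-02  2.42500e+00]]
{'jawnow': np.float64(10.99), 'j6': np.float64(-0.454), 'j1': np.float64(-0.262)}
[468.8 -87.8 170. ] 25.0
scene 1 [ 4.65703e+02 -8.26730e+01  1.16000e-01  1.40000e-02] px 280.0 241.0
scene 2 [ 4.67955e+02  1.04390e+01 -7.70000e-02  1.60000e-02] px 306.0 220.0
scene 3 [ 4.53555e+02  8.38710e+01 -3.13000e-01  2.30000e-02] px 320.0 202.0
scene 4 [ 4.53428e+02  1.77284e+02 -1.97000e-01  1.60000e-02] px 342.0 184.0
side 1 [ 4.69599e+02 -8.63180e+01  3.20000e-01  9.10000e-02] px 395.0 277.0
side 2 [4.73509e+02 6.27600e+00 3.63000e-01 5.36000e-01] px 374.0 300.0
side 3 [ 4.6253e+02  7.8327e+01 -4.5400e-01  1.5760e+00] px 362.0 324.0
side 4 [ 4.60550e+02  1.72679e+02 -2.70000e-01  1.83500e+00] px 335.0 356.0
```

```bash
sed -i 's/hsv\[...,2\]>105/hsv[...,2]>(70 if WR else 105)/; 1i WR=False' h.py; python3 -c "
from h import *
go([467.8,-84,9],7.3)"
```

```text
{'tx': np.float64(4.025), 'ty': np.float64(0.096), 'tz': np.float64(0.001), 'jawnow': np.float64(11.0), 'j6': np.float64(-0.454), 'j1': np.float64(-0.262), 'turn': np.float64(0.616)}
```

```bash
python3 -m jog '[{"tx":1,"ty":0.1,"tz":0,"turn":0.6,"grip":1},{"tx":2,"ty":0.1,"tz":0,"turn":0.6,"grip":1},{"tx":3,"ty":0.1,"tz":0,"turn":0.6,"grip":1},{"tx":3.7,"ty":0.1,"tz":0,"turn":0.6,"grip":1},{"tx":4.02,"ty":0.1,"tz":0,"turn":0.6,"grip":1},{"tx":4.02,"ty":0.1,"tz":0,"turn":0.6,"grip":1},{"tx":4.02,"ty":0.1,"tz":0,"turn":0.6,"grip":0.9},{"tx":4.02,"ty":0.1,"tz":0,"turn":0.6,"grip":0.55},{"tx":4.02,"ty":0.1,"tz":0,"turn":0.6,"grip":0.5},{"tx":4.02,"ty":0.1,"tz":0,"turn":0.6,"grip":0.5},{"tx":4.02,"ty":0.1,"tz":0,"turn":0.6,"grip":0.5},{"tx":4.02,"ty":0.1,"tz":0,"turn":0.6,"grip":0.5}]' 15
python3 -m jog '[{"tx":-1,"ty":0,"tz":0,"turn":0,"grip":0.5},{"tx":-2,"ty":0,"tz":0,"turn":0,"grip":0.5},{"tx":-3,"ty":0,"tz":0,"turn":0,"grip":0.5},{"tx":-3.4,"ty":0,"tz":0,"turn":0,"grip":0.5},{"tx":-3.4,"ty":0,"tz":0,"turn":0,"grip":0.5},{"tx":-3.4,"ty":0,"tz":0,"turn":0,"grip":0.5}]'
python3 -c "
from h import *
go([680.4,-85.7,125],4.0)"
```

```text
clock: 26.1
eef_pos: [467.7, -84.0, 10.4]
eef_rot: [-0.352, 1.57, -0.223]
wrist_force: [-0.6, -0.7, 4.0]
finger_gap: 60.3
clock: 26.6
eef_pos: [467.4, -83.9, 146.0]
eef_rot: [-0.359, 1.57, -0.23]
wrist_force: [-0.5, 0.4, -1.5]
finger_gap: 60.1
{'tx': np.float64(0.531), 'ty': np.float64(-0.728), 'tz': np.float64(5.274), 'jawnow': np.float64(7.39), 'j6': np.float64(-0.384), 'j1': np.float64(-0.255), 'turn': np.float64(0.564)}
```

```bash
python3 -m jog '[{"tx":0,"ty":-0.1,"tz":1,"turn":0.56,"grip":0.5},{"tx":0,"ty":-0.3,"tz":2,"turn":0.56,"grip":0.5},{"tx":0,"ty":-0.4,"tz":3,"turn":0.56,"grip":0.5},{"tx":0,"ty":-0.6,"tz":4,"turn":0.56,"grip":0.5},{"tx":0,"ty":-0.73,"tz":4.9,"turn":0.56,"grip":0.5},{"tx":0.1,"ty":-0.73,"tz":5.27,"turn":0.56,"grip":0.5},{"tx":0.4,"ty":-0.73,"tz":5.27,"turn":0.56,"grip":0.5},{"tx":0.9,"ty":-0.73,"tz":5.27,"turn":0.56,"grip":0.5},{"tx":1.4,"ty":-0.73,"tz":5.27,"turn":0.56,"grip":0.5},{"tx":1.7,"ty":-0.73,"tz":5.27,"turn":0.56,"grip":0.5},{"tx":1.8,"ty":-0.73,"tz":5.27,"turn":0.56,"grip":0.5},{"tx":1.8,"ty":-0.73,"tz":5.27,"turn":0.56,"grip":0.5}]'
python3 -c "
from h import *
go([680.4,-85.7,65],4.0)"
```

```text
clock: 27.6
eef_pos: [679.1, -85.8, 72.0]
eef_rot: [2.891, 1.568, 2.962]
wrist_force: [0.1, 1.5, -0.8]
finger_gap: 60.2
{'tx': np.float64(0.175), 'ty': np.float64(-0.001), 'tz': np.float64(0.032), 'jawnow': np.float64(4.02), 'j6': np.float64(-0.249), 'j1': np.float64(-0.179), 'turn': np.float64(0.003)}
```

```bash
python3 -m jog '[{"tx":0.08,"ty":0,"tz":0.03,"turn":0,"grip":0.5},{"tx":0.16,"ty":0,"tz":0.03,"turn":0,"grip":0.5},{"tx":0.19,"ty":0,"tz":0.03,"turn":0,"grip":0.5},{"tx":0.19,"ty":0,"tz":0.03,"turn":0,"grip":0.5}]'
python3 -m jog '[{"tx":0,"ty":0,"tz":0,"turn":0,"grip":0.66},{"tx":0,"ty":0,"tz":0,"turn":0,"grip":0.7},{"tx":0,"ty":0,"tz":0,"turn":0,"grip":0.85},{"tx":0,"ty":0,"tz":0,"turn":0,"grip":0.9},{"tx":0,"ty":0,"tz":0,"turn":0,"grip":0.9},{"tx":0,"ty":0,"tz":0,"turn":0,"grip":0.9}]'
python3 -m jog '[{"tx":-1,"ty":0,"tz":0,"turn":0,"grip":0.9},{"tx":-2,"ty":0,"tz":0,"turn":0,"grip":0.9},{"tx":-2.5,"ty":0,"tz":0,"turn":0,"grip":0.9},{"tx":-2.5,"ty":0,"tz":0,"turn":0,"grip":0.9},{"tx":-2.5,"ty":0,"tz":0,"turn":0,"grip":0.9}]'
cat > m7.py <<'E'
from h import *; from cell import manip
c=manip.camera("scene"); p=[674.6,-5.6,.07]; hsv=cv2.cvtColor(c["image"],cv2.COLOR_RGB2HSV); m=cv2.inRange(hsv,(15,120,120),(32,255,255))
n,l,st,ct=cv2.connectedComponentsWithStats(m)
for i in range(1,n):
    if st[i,4]>30 and 240<ct[i][0]<420 and 170<ct[i][1]<320:
        r=least_squares(lambda q:proj(c,deck(p,[[q[1],q[0],19]]))[0]-ct[i],[0,0]); 
        print("brass",ct[i].round(1),st[i,4],"deck y,x if racked",r.x.round(1),"bench",ray(c,ct[i],20)[:2].round(0))
E
python3 m7.py; python3 m6.py scene 2 3 4;  python3 -c "
from h import *
go([469.5,5,150],-4.4)"
```

```text
clock: 27.93
eef_pos: [681.4, -85.7, 66.4]
eef_rot: [-0.317, 1.57, -0.246]
wrist_force: [0.4, 0.1, -0.9]
finger_gap: 59.8
clock: 28.43
eef_pos: [681.4, -85.7, 66.3]
eef_rot: [-0.04, 1.571, 0.03]
wrist_force: [-0.5, 0.2, -0.1]
finger_gap: 84.3
clock: 28.85
eef_pos: [681.7, -85.8, 167.4]
eef_rot: [-0.245, 1.569, -0.175]
wrist_force: [-0.9, -0.0, -0.3]
finger_gap: 84.5
brass [375.5 205.7] 63 deck y,x if racked [102.9 -45.9] bench [576. 163.]
brass [350.  288.4] 156 deck y,x if racked [-103.1   21.9] bench [686. -83.]
brass [249.4 290.6] 108 deck y,x if racked [-225.7 -160.5] bench [ 518. -233.]
[681.1 -85.7 165.6] 28.9
scene 2 [ 5.54265000e+02 -7.60090000e+01 -1.75100000e+01  1.45201783e+06] px 306.0 220.0
scene 3 [ 5.52477000e+02 -4.48670000e+01  2.31900000e+01  1.45203978e+06] px 320.0 202.0
scene 4 [ 6.01312000e+02 -9.89970000e+01  2.85160000e+01  1.45212005e+06] px 342.0 184.0
{'tx': np.float64(0.381), 'ty': np.float64(2.631), 'tz': np.float64(-5.111), 'jawnow': np.float64(4.03), 'j6': np.float64(-0.249), 'j1': np.float64(-0.178), 'turn': np.float64(1.404)}
```

```bash
python3 -m jog '[{"tx":0,"ty":0.1,"tz":-1,"turn":1.4,"grip":1},{"tx":0,"ty":0.6,"tz":-2,"turn":1.4,"grip":1},{"tx":0,"ty":1.2,"tz":-3,"turn":1.4,"grip":1},{"tx":0,"ty":1.8,"tz":-4,"turn":1.4,"grip":1},{"tx":0,"ty":2.4,"tz":-5,"turn":1.4,"grip":1},{"tx":0,"ty":2.63,"tz":-5.11,"turn":1.4,"grip":1},{"tx":0,"ty":2.63,"tz":-5.11,"turn":1.4,"grip":1},{"tx":0,"ty":2.63,"tz":-5.11,"turn":1.4,"grip":1},{"tx":0,"ty":2.63,"tz":-5.11,"turn":1.4,"grip":1},{"tx":0,"ty":2.63,"tz":-5.11,"turn":1.4,"grip":1}]'
python3 - <<'E'
import h; h.WR=True
from h import *; from cell import manip
c=manip.camera("wrist")
for s in((470,8.5,-.07),(456,82,-.31)): print(s,proj(c,[*s[:2],17]).round(0), cells([c],[s]).round(3))
go([470,8.5,9],-4.4)
E
python3 m6.py scene,side 2 3 4
```

```text
clock: 29.78
eef_pos: [470.6, 4.4, 165.7]
eef_rot: [-3.064, 1.57, -3.141]
wrist_force: [0.3, -0.1, 0.0]
finger_gap: 93.9
(470, 8.5, -0.07) [[314. 222.]] [[ 4.77237000e+02  4.33180000e+01 -7.30000000e-02  1.86076384e+06]]
(456, 82, -0.31) [[290. 134.]] [[ 4.57425e+02  8.16260e+01 -3.11000e-01  5.77000e-01]]
{'tx': np.float64(3.916), 'ty': np.float64(0.102), 'tz': np.float64(-0.019), 'jawnow': np.float64(-4.41), 'j6': np.float64(0.008), 'j1': np.float64(-0.069), 'turn': np.float64(-0.002)}
[470.6   4.4 165.6] 29.8333
scene 2 [ 5.59795000e+02 -7.82560000e+01 -1.75920000e+01  1.44115041e+06] px 306.0 220.0
scene 3 [400.665 163.5    -7.232  97.429] px 320.0 202.0
scene 4 [ 4.53428e+02  1.77284e+02 -1.97000e-01  1.60000e-02] px 342.0 184.0
side 2 [3.98178000e+02 1.90883000e+02 8.91000000e-01 1.18457365e+06] px 374.0 300.0
side 3 [ 4.6253e+02  7.8327e+01 -4.5400e-01  1.5760e+00] px 362.0 324.0
side 4 [ 4.60320e+02  1.72681e+02 -2.56000e-01  1.72700e+00] px 335.0 356.0
```

```bash
python3 - <<'E'
import h; h.WR=True
from h import *; from cell import manip
c=manip.camera("wrist"); np.savez("w9.npz",**c)
n,l,st,ct=cv2.connectedComponentsWithStats(h.cellmask(c["image"]))
for i in range(1,n):
    if 300<st[i,4]<20000: print(ct[i].round(),st[i], ray(c,ct[i],17)[:2].round(1))
E
```

```text
[281.  14.] [ 237    0   83   36 2253] [457.8 170.4]
[290. 134.] [ 252  106   79   57 3124] [456.4  82.5]
[624. 358.] [607 353  33  13 346] [ 747.  -142.6]
```

```bash
python3 - <<'E'
import cv2,numpy as np
c=np.load("w9.npz"); cv2.imwrite("pics/w9.png",c["image"][:,:,::-1])
E
```

```text
(no output)
```

View pics/w9.png

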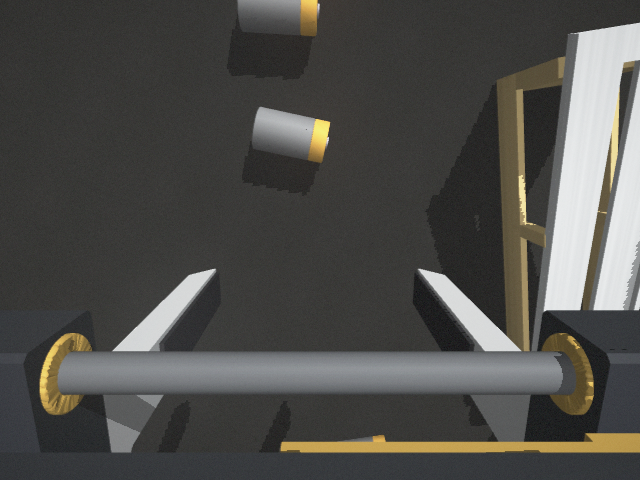

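In this view cell 2 has been knocked about 8 cm towards −y and is only just visible under the gripper bar at (360,438). Cells 3 and 4 are unmoved at (290,134) and (281,14). I'll take cell 3 now and find cell 2 afterwards.

```bash
python3 -c "
from h import *
c=dict(np.load('w9.npz')); print(ray(c,(360,437),30),ray(c,(378,437),30))
go([456,82.2,9],-17.9)"
```

```text
[ 496.78535487 -198.19189237   30.        ] [ 513.69997666 -199.5188175    30.        ]
{'tx': np.float64(3.922), 'ty': np.float64(1.909), 'tz': np.float64(-0.504), 'jawnow': np.float64(-4.41), 'j6': np.float64(0.009), 'j1': np.float64(-0.068), 'turn': np.float64(2.249)}
```

```bash
python3 -m jog '[{"tx":0.5,"ty":0.9,"tz":-0.2,"turn":1.1,"grip":1},{"tx":1,"ty":1.9,"tz":-0.5,"turn":2.25,"grip":1},{"tx":2,"ty":1.91,"tz":-0.5,"turn":2.25,"grip":1},{"tx":3,"ty":1.91,"tz":-0.5,"turn":2.25,"grip":1},{"tx":3.7,"ty":1.91,"tz":-0.5,"turn":2.25,"grip":1},{"tx":3.92,"ty":1.91,"tz":-0.5,"turn":2.25,"grip":1},{"tx":3.92,"ty":1.91,"tz":-0.5,"turn":2.25,"grip":0.9},{"tx":3.92,"ty":1.91,"tz":-0.5,"turn":2.25,"grip":0.55},{"tx":3.92,"ty":1.91,"tz":-0.5,"turn":2.25,"grip":0.5},{"tx":3.92,"ty":1.91,"tz":-0.5,"turn":2.25,"grip":0.5},{"tx":3.92,"ty":1.91,"tz":-0.5,"turn":2.25,"grip":0.5},{"tx":3.92,"ty":1.91,"tz":-0.5,"turn":2.25,"grip":0.5}]' 15
python3 -m jog '[{"tx":-1,"ty":0,"tz":0,"turn":0,"grip":0.5},{"tx":-2,"ty":0,"tz":0,"turn":0,"grip":0.5},{"tx":-3,"ty":0,"tz":0,"turn":0,"grip":0.5},{"tx":-3.4,"ty":0,"tz":0,"turn":0,"grip":0.5},{"tx":-3.4,"ty":0,"tz":0,"turn":0,"grip":0.5},{"tx":-3.4,"ty":0,"tz":0,"turn":0,"grip":0.5}]'
python3 m7.py;python3 -c "
from h import *
go([678,-52.3,73],4.0)"
```

```text
clock: 30.98
eef_pos: [456.6, 82.6, 10.5]
eef_rot: [0.411, 1.569, 0.099]
wrist_force: [-2.0, 0.3, 8.5]
finger_gap: 60.1
clock: 31.48
eef_pos: [456.0, 82.6, 145.7]
eef_rot: [0.407, 1.569, 0.096]
wrist_force: [-0.7, 0.1, -2.5]
finger_gap: 60.6
brass [347.3 187.6] 86 deck y,x if racked [ 112.4 -132.4] bench [478. 168.]
brass [350.  288.4] 157 deck y,x if racked [-103.1   21.9] bench [686. -83.]
brass [249.4 290.7] 109 deck y,x if racked [-225.8 -160.4] bench [ 518. -233.]
{'tx': np.float64(1.784), 'ty': np.float64(-1.499), 'tz': np.float64(6.331), 'jawnow': np.float64(-17.88), 'j6': np.float64(0.412), 'j1': np.float64(0.1), 'turn': np.float64(-3.646)}
```

```bash
python3 -m jog '[{"tx":0,"ty":-0.2,"tz":1,"turn":-1,"grip":0.5},{"tx":0,"ty":-0.5,"tz":2,"turn":-2,"grip":0.5},{"tx":0,"ty":-0.75,"tz":3,"turn":-3,"grip":0.5},{"tx":0,"ty":-1,"tz":4,"turn":-3.65,"grip":0.5},{"tx":0,"ty":-1.2,"tz":4.9,"turn":-3.65,"grip":0.5},{"tx":0,"ty":-1.4,"tz":5.7,"turn":-3.65,"grip":0.5},{"tx":0,"ty":-1.5,"tz":6.33,"turn":-3.65,"grip":0.5},{"tx":0.3,"ty":-1.5,"tz":6.33,"turn":-3.65,"grip":0.5},{"tx":0.8,"ty":-1.5,"tz":6.33,"turn":-3.65,"grip":0.5},{"tx":1.2,"ty":-1.5,"tz":6.33,"turn":-3.65,"grip":0.5},{"tx":1.5,"ty":-1.5,"tz":6.33,"turn":-3.65,"grip":0.5},{"tx":1.55,"ty":-1.5,"tz":6.33,"turn":-3.65,"grip":0.5}]'
python3 -m jog '[{"tx":0,"ty":0,"tz":0,"turn":0,"grip":0.5},{"tx":0,"ty":0,"tz":0,"turn":0,"grip":0.5}]'
python3 -c "
from h import *
go([678,-52.3,72.5],4.0)"
```

```text
clock: 32.53
eef_pos: [676.6, -51.8, 79.0]
eef_rot: [2.935, 1.564, 3.005]
wrist_force: [-0.1, 0.1, -1.7]
finger_gap: 60.1
clock: 32.7
eef_pos: [678.7, -52.1, 83.9]
eef_rot: [-0.175, 1.57, -0.105]
wrist_force: [-0.1, 0.3, -0.9]
finger_gap: 60.1
{'tx': np.float64(0.286), 'ty': np.float64(-0.003), 'tz': np.float64(-0.017), 'jawnow': np.float64(4.04), 'j6': np.float64(-0.201), 'j1': np.float64(-0.13), 'turn': np.float64(0.006)}
```

```bash
python3 -m jog '[{"tx":0.1,"ty":0,"tz":-0.017,"turn":0,"grip":0.5},{"tx":0.2,"ty":0,"tz":-0.017,"turn":0,"grip":0.5},{"tx":0.28,"ty":0,"tz":-0.017,"turn":0,"grip":0.5},{"tx":0.28,"ty":0,"tz":-0.017,"turn":0,"grip":0.5},{"tx":0.28,"ty":0,"tz":-0.017,"turn":0,"grip":0.5}]'
python3 -m jog '[{"tx":0,"ty":0,"tz":0,"turn":0,"grip":0.66},{"tx":0,"ty":0,"tz":0,"turn":0,"grip":0.7},{"tx":0,"ty":0,"tz":0,"turn":0,"grip":0.85},{"tx":0,"ty":0,"tz":0,"turn":0,"grip":0.9},{"tx":0,"ty":0,"tz":0,"turn":0,"grip":0.9},{"tx":0,"ty":0,"tz":0,"turn":0,"grip":0.9}]'
python3 -m jog '[{"tx":-1,"ty":0,"tz":0,"turn":0,"grip":0.9},{"tx":-2,"ty":0,"tz":0,"turn":0,"grip":0.9},{"tx":-2.3,"ty":0,"tz":0,"turn":0,"grip":0.9},{"tx":-2.3,"ty":0,"tz":0,"turn":0,"grip":0.9},{"tx":-2.3,"ty":0,"tz":0,"turn":0,"grip":0.9}]'
python3 m7.py;python3 -c "
from h import *
go([456,174,150],-12.0)"
```

```text
clock: 33.12
eef_pos: [677.8, -52.3, 72.1]
eef_rot: [2.864, 1.571, 2.934]
wrist_force: [0.5, 0.3, -2.0]
finger_gap: 60.0
clock: 33.62
eef_pos: [677.9, -52.3, 72.3]
eef_rot: [-0.072, 1.571, -0.002]
wrist_force: [0.0, -0.1, -1.2]
finger_gap: 83.9
clock: 34.03
eef_pos: [677.9, -52.3, 164.5]
eef_rot: [-0.183, 1.57, -0.113]
wrist_force: [-1.2, 0.0, -1.0]
finger_gap: 84.9
brass [384.6 195.9] 58 deck y,x if racked [137.4 -42.6] bench [573. 208.]
brass [354.2 282.5] 230 deck y,x if racked [-86.8  21.6] bench [683. -64.]
brass [249.4 290.6] 107 deck y,x if racked [-225.5 -160.5] bench [ 518. -233.]
{'tx': np.float64(0.336), 'ty': np.float64(6.031), 'tz': np.float64(-5.126), 'jawnow': np.float64(4.03), 'j6': np.float64(-0.201), 'j1': np.float64(-0.131), 'turn': np.float64(2.671)}
```

```bash
python3 -m jog '[{"tx":0,"ty":6.03,"tz":-5.13,"turn":2.67,"grip":1},{"tx":0,"ty":6.03,"tz":-5.13,"turn":2.67,"grip":1},{"tx":0,"ty":6.03,"tz":-5.13,"turn":2.67,"grip":1},{"tx":0,"ty":6.03,"tz":-5.13,"turn":2.67,"grip":1},{"tx":0,"ty":6.03,"tz":-5.13,"turn":2.67,"grip":1},{"tx":0,"ty":6.03,"tz":-5.13,"turn":2.67,"grip":1},{"tx":0,"ty":6.03,"tz":-5.13,"turn":2.67,"grip":1},{"tx":0,"ty":6.03,"tz":-5.13,"turn":2.67,"grip":1},{"tx":0,"ty":6.03,"tz":-5.13,"turn":2.67,"grip":1},{"tx":0,"ty":6.03,"tz":-5.13,"turn":2.67,"grip":1},{"tx":0,"ty":6.03,"tz":-5.13,"turn":2.67,"grip":1}]'
python3 - <<'E'
import h; h.WR=True
from h import *; from cell import manip
c=manip.camera("wrist"); s=(456,174.5,-.2); print(proj(c,[*s[:2],17]).round(0), cells([c],[s]).round(3))
go([456,174.5,9],-11.5)
E
```

```text
clock: 35.0
eef_pos: [456.3, 173.5, 163.4]
eef_rot: [-2.526, 1.57, -2.735]
wrist_force: [1.0, -0.3, 0.4]
finger_gap: 94.3
[[315. 226.]] [[ 4.66655000e+02  2.01127000e+02 -2.00000000e-01  1.67853943e+06]]
{'tx': np.float64(3.862), 'ty': np.float64(0.031), 'tz': np.float64(-0.017), 'jawnow': np.float64(-12.04), 'j6': np.float64(0.498), 'j1': np.float64(0.288), 'turn': np.float64(-0.09)}
```

```bash
python3 - <<'E'
import h; h.WR=True
from h import *; from cell import manip
c=manip.camera("wrist"); np.savez("w10.npz",**c); m=h.cellmask(c["image"]); print(c["image"].max(2)[226,200:440:8].tolist(), c["image"].max(2)[150:290:8,315].tolist())
n,l,st,ct=cv2.connectedComponentsWithStats(m)
for i in range(1,n):
    if st[i,4]>300: print(ct[i].round(),st[i], ray(c,ct[i],17)[:2].round(1))
y=cv2.inRange(cv2.cvtColor(c["image"],cv2.COLOR_RGB2HSV),(15,120,120),(32,255,255)); n,l,st,ct=cv2.connectedComponentsWithStats(y)
for i in range(1,n):
    if st[i,4]>100: print("Y",ct[i].round(),st[i], ray(c,ct[i],20)[:2].round(1))
E
python3 m6.py scene,side 4
```

```text
[77, 79, 78, 77, 76, 77, 78, 79, 81, 81, 207, 217, 216, 219, 217, 218, 218, 247, 247, 77, 78, 77, 77, 79, 78, 77, 76, 76, 78, 78] [56, 56, 77, 80, 80, 79, 85, 135, 225, 230, 201, 148, 76, 61, 61, 58, 77, 77]
[321. 257.] [     0      0    640    480 246265] [455.9 145.8]
Y [314.  27.] [ 281    0   67   60 2999] [488.  323.8]
Y [343. 235.] [336 227  15  18 226] [477.9 161.8]
Y [ 59. 373.] [  39  333   53   82 1635] [196.3  88.4]
Y [581. 377.] [559 333  35  82 789] [668.  -17.1]
Y [478. 445.] [ 280  433  360   19 4064] [565.6 -71.2]
[456.7 173.1 163.6] 35.1
scene 4 [ 4.53428e+02  1.77284e+02 -1.97000e-01  1.60000e-02] px 342.0 184.0
side 4 [ 4.60320e+02  1.72681e+02 -2.56000e-01  1.72700e+00] px 335.0 356.0
```

```bash
python3 - <<'E'
import h
from h import *
c=dict(np.load("w10.npz"))
for t in(88,100): h.cellmask=lambda im:(im.max(2)>t).astype(np.uint8); print(cells([c],[(456,174.5,-.2)]).round(3))
E
```

```text
[[ 4.56414e+02  1.74429e+02 -1.50000e-01  6.06000e-01]]
[[ 4.56607e+02  1.74668e+02 -1.62000e-01  7.81000e-01]]
```

```bash
python3 -m jog '[{"tx":1,"ty":0.03,"tz":-0.015,"turn":-0.25,"grip":1},{"tx":2,"ty":0.03,"tz":-0.015,"turn":-0.25,"grip":1},{"tx":3,"ty":0.03,"tz":-0.015,"turn":-0.25,"grip":1},{"tx":3.6,"ty":0.03,"tz":-0.015,"turn":-0.25,"grip":1},{"tx":3.86,"ty":0.03,"tz":-0.015,"turn":-0.25,"grip":1},{"tx":3.86,"ty":0.03,"tz":-0.015,"turn":-0.25,"grip":1},{"tx":3.86,"ty":0.03,"tz":-0.015,"turn":-0.25,"grip":0.9},{"tx":3.86,"ty":0.03,"tz":-0.015,"turn":-0.25,"grip":0.55},{"tx":3.86,"ty":0.03,"tz":-0.015,"turn":-0.25,"grip":0.5},{"tx":3.86,"ty":0.03,"tz":-0.015,"turn":-0.25,"grip":0.5},{"tx":3.86,"ty":0.03,"tz":-0.015,"turn":-0.25,"grip":0.5},{"tx":3.86,"ty":0.03,"tz":-0.015,"turn":-0.25,"grip":0.5}]' 15
python3 -m jog '[{"tx":-1,"ty":0,"tz":0,"turn":0,"grip":0.5},{"tx":-2,"ty":0,"tz":0,"turn":0,"grip":0.5},{"tx":-3,"ty":0,"tz":0,"turn":0,"grip":0.5},{"tx":-3.8,"ty":0,"tz":0,"turn":0,"grip":0.5},{"tx":-3.8,"ty":0,"tz":0,"turn":0,"grip":0.5},{"tx":-3.8,"ty":0,"tz":0,"turn":0,"grip":0.5}]'
python3 -c "
from h import *
go([675.6,-18.8,80],4.0)"
```

```text
clock: 36.2
eef_pos: [456.2, 175.3, 10.5]
eef_rot: [0.512, 1.57, 0.329]
wrist_force: [-1.4, -0.1, 5.4]
finger_gap: 60.4
clock: 36.7
eef_pos: [456.3, 175.4, 163.0]
eef_rot: [0.476, 1.568, 0.293]
wrist_force: [-0.6, 0.6, -2.5]
finger_gap: 60.1
{'tx': np.float64(2.087), 'ty': np.float64(-3.778), 'tz': np.float64(6.268), 'jawnow': np.float64(-10.49), 'j6': np.float64(0.475), 'j1': np.float64(0.292), 'turn': np.float64(-2.415)}
```

```bash
python3 -m jog '[{"tx":0,"ty":-3.78,"tz":6.27,"turn":-2.4,"grip":0.5},{"tx":0,"ty":-3.78,"tz":6.27,"turn":-2.4,"grip":0.5},{"tx":0,"ty":-3.78,"tz":6.27,"turn":-2.4,"grip":0.5},{"tx":0,"ty":-3.78,"tz":6.27,"turn":-2.4,"grip":0.5},{"tx":0,"ty":-3.78,"tz":6.27,"turn":-2.4,"grip":0.5},{"tx":0,"ty":-3.78,"tz":6.27,"turn":-2.4,"grip":0.5},{"tx":0,"ty":-3.78,"tz":6.27,"turn":-2.4,"grip":0.5},{"tx":0,"ty":-3.78,"tz":6.27,"turn":-2.4,"grip":0.5},{"tx":0.4,"ty":-3.78,"tz":6.27,"turn":-2.4,"grip":0.5},{"tx":0.9,"ty":-3.78,"tz":6.27,"turn":-2.4,"grip":0.5},{"tx":1.4,"ty":-3.78,"tz":6.27,"turn":-2.4,"grip":0.5},{"tx":1.6,"ty":-3.78,"tz":6.27,"turn":-2.4,"grip":0.5}]'
python3 -m jog '[{"tx":0.02,"ty":0,"tz":0,"turn":0,"grip":0.5},{"tx":0.04,"ty":0,"tz":0,"turn":0,"grip":0.5},{"tx":0.04,"ty":0,"tz":0,"turn":0,"grip":0.5},{"tx":0.04,"ty":0,"tz":0,"turn":0,"grip":0.5}]'
python3 -c "
from h import *
go([675.6,-18.8,79.5],4.0)"
```

```text
clock: 37.7
eef_pos: [672.8, -18.9, 92.5]
eef_rot: [2.986, 1.564, 3.054]
wrist_force: [-0.7, -0.4, -1.5]
finger_gap: 60.4
clock: 38.03
eef_pos: [675.4, -19.1, 97.4]
eef_rot: [-0.158, 1.569, -0.09]
wrist_force: [-0.0, 0.1, -1.1]
finger_gap: 60.6
{'tx': np.float64(0.447), 'ty': np.float64(0.007), 'tz': np.float64(0.005), 'jawnow': np.float64(3.91), 'j6': np.float64(-0.151), 'j1': np.float64(-0.082), 'turn': np.float64(-0.014)}
```

```bash
python3 -m jog '[{"tx":0.15,"ty":0,"tz":0,"turn":0,"grip":0.5},{"tx":0.3,"ty":0,"tz":0,"turn":0,"grip":0.5},{"tx":0.4,"ty":0,"tz":0,"turn":0,"grip":0.5},{"tx":0.45,"ty":0,"tz":0,"turn":0,"grip":0.5},{"tx":0.45,"ty":0,"tz":0,"turn":0,"grip":0.5},{"tx":0.45,"ty":0,"tz":0,"turn":0,"grip":0.5}]'
python3 -m jog '[{"tx":0,"ty":0,"tz":0,"turn":0,"grip":0.66},{"tx":0,"ty":0,"tz":0,"turn":0,"grip":0.7},{"tx":0,"ty":0,"tz":0,"turn":0,"grip":0.85},{"tx":0,"ty":0,"tz":0,"turn":0,"grip":0.9},{"tx":0,"ty":0,"tz":0,"turn":0,"grip":0.9},{"tx":0,"ty":0,"tz":0,"turn":0,"grip":0.9}]'
python3 -m jog '[{"tx":-1,"ty":0,"tz":0,"turn":0,"grip":0.9},{"tx":-2,"ty":0,"tz":0,"turn":0,"grip":0.9},{"tx":-2.3,"ty":0,"tz":0,"turn":0,"grip":0.9},{"tx":-2.3,"ty":0,"tz":0,"turn":0,"grip":0.9},{"tx":-2.3,"ty":0,"tz":0,"turn":0,"grip":0.9}]'
python3 m7.py
python3 - <<'E'
from h import *; from cell import manip
import h
c=manip.camera("scene"); np.savez("s11.npz",**c); W=manip.camera("side"); np.savez("d11.npz",**W)
n,l,st,ct=cv2.connectedComponentsWithStats(h.cellmask(c["image"]))
for i in range(1,n):
    if 100<st[i,4]<3000 and 180<ct[i][0]<330 and 180<ct[i][1]<350: print(ct[i].round(),st[i], ray(c,ct[i],17)[:2].round(1))
go()
E
```

```text
clock: 38.53
eef_pos: [675.0, -19.1, 78.1]
eef_rot: [2.769, 1.571, 2.837]
wrist_force: [-0.2, -0.3, -1.5]
finger_gap: 60.1
clock: 39.03
eef_pos: [675.0, -19.1, 78.3]
eef_rot: [-0.024, 1.571, 0.044]
wrist_force: [-0.1, -0.1, 1.4]
finger_gap: 84.5
clock: 39.45
eef_pos: [675.1, -19.2, 170.5]
eef_rot: [-0.145, 1.57, -0.077]
wrist_force: [0.3, -0.6, -0.7]
finger_gap: 84.5
brass [393.9 183.3] 60 deck y,x if racked [180.  -43.3] bench [564. 264.]
brass [358.2 276.6] 302 deck y,x if racked [-70.6  21.2] bench [680. -45.]
brass [249.3 289.6] 132 deck y,x if racked [-223.8 -162.3] bench [ 516. -231.]
[242. 284.] [228 273  29  25 426] [ 491.5 -230.6]
[217. 319.] [ 186  290   63   65 2049] [ 516.4 -326.2]
[189. 346.] [177 332  25  29 432] [ 520.2 -404.7]
{'jawnow': np.float64(3.9), 'j6': np.float64(-0.151), 'j1': np.float64(-0.083)}
```

```bash
cat > m8.py <<'E'
import h
from h import *; import sys
def cm(im,t=105):
    hsv=cv2.cvtColor(im,cv2.COLOR_RGB2HSV); red=((hsv[...,0]<10)|(hsv[...,0]>170))&(hsv[...,1]>120); return ((hsv[...,2]>t)&~red).astype(np.uint8)
h.cellmask=cm
for f in sys.argv[1:]:
    c=dict(np.load(f)); im=c["image"]; hsv=cv2.cvtColor(im,cv2.COLOR_RGB2HSV)
    red=(((hsv[...,0]<10)|(hsv[...,0]>170))&(hsv[...,1]>120)).astype(np.uint8)
    n,l,st,ct=cv2.connectedComponentsWithStats(red)
    for i in range(1,n):
        if st[i,4]>60: print("red",ct[i].round(),st[i],ray(c,ct[i],30)[:2].round())
    for s in((491,-228,0),(491,-225,.4)):
        u,v=proj(c,[*s[:2],17])[0].round().astype(int); l=cv2.connectedComponents(cm(im))[1]; print((u,v),(l==l[v,u]).sum(),cells([c],[s]).round(3))
E
python3 m8.py s11.npz d11.npz
```

```text
red [545. 126.] [ 522  101   48   50 1975] [775. 768.]
red [533. 146.] [519 119  43  38 134] [790. 649.]
red [417. 272.] [404 256  28  35 404] [780.  47.]
red [216. 296.] [194 290  45  15 453] [ 479. -294.]
(np.int64(243), np.int64(284)) 426 [[ 4.91576e+02 -2.30649e+02  5.00000e-02  5.20000e-02]]
(np.int64(244), np.int64(283)) 426 [[ 4.91576e+02 -2.30649e+02  5.00000e-02  5.20000e-02]]
red [432. 227.] [414 215  35  23 352] [ 475. -308.]
red [226. 267.] [214 256  24  23 287] [758.  93.]
red [291. 380.] [287 377  10   8  67] [477. 265.]
(np.int64(412), np.int64(244)) 378 [[ 4.95617e+02 -2.34771e+02  2.96000e-01  3.90000e-02]]
(np.int64(412), np.int64(244)) 378 [[ 4.95612e+02 -2.34782e+02  2.95000e-01  3.90000e-02]]
```

```bash
python3 -c "
from h import *
go([493.5,-236,165],7)"
```

```text
{'tx': np.float64(0.096), 'ty': np.float64(-5.102), 'tz': np.float64(-4.88), 'jawnow': np.float64(3.9), 'j6': np.float64(-0.151), 'j1': np.float64(-0.083), 'turn': np.float64(-0.516)}
```

```bash
python3 -m jog '[{"tx":0,"ty":-5.1,"tz":-4.88,"turn":-0.5,"grip":1},{"tx":0,"ty":-5.1,"tz":-4.88,"turn":-0.5,"grip":1},{"tx":0,"ty":-5.1,"tz":-4.88,"turn":-0.5,"grip":1},{"tx":0,"ty":-5.1,"tz":-4.88,"turn":-0.5,"grip":1},{"tx":0,"ty":-5.1,"tz":-4.88,"turn":-0.5,"grip":1},{"tx":0,"ty":-5.1,"tz":-4.88,"turn":-0.5,"grip":1},{"tx":0,"ty":-5.1,"tz":-4.88,"turn":-0.5,"grip":1},{"tx":0,"ty":-5.1,"tz":-4.88,"turn":-0.5,"grip":1},{"tx":0,"ty":-5.1,"tz":-4.88,"turn":-0.5,"grip":1},{"tx":0,"ty":-5.1,"tz":-4.88,"turn":-0.5,"grip":1}]'
python3 - <<'E'
from h import *; from cell import manip
np.savez("w12.npz",**manip.camera("wrist")); np.savez("s12.npz",**manip.camera("scene")); go([493.5,-232.5,9],7)
E
sed -i 's/t=105/t=float(__import__("os").environ.get("T","105"))/' m8.py; T=75 python3 m8.py w12.npz; T=90 python3 m8.py w12.npz; python3 m7.py
```

```text
clock: 40.43
eef_pos: [494.2, -235.6, 169.6]
eef_rot: [2.318, 1.57, 2.439]
wrist_force: [-0.6, 0.3, 0.1]
finger_gap: 94.7
{'tx': np.float64(4.018), 'ty': np.float64(0.064), 'tz': np.float64(-0.018), 'jawnow': np.float64(6.98), 'j6': np.float64(-0.632), 'j1': np.float64(-0.511), 'turn': np.float64(-0.003)}
red [288. 295.] [ 246  243   88  101 3091] [ 478. -297.]
(np.int64(312), np.int64(216)) 272294 [[ 4.93383000e+02 -1.98195000e+02  1.25000000e-01  1.85890659e+06]]
(np.int64(313), np.int64(213)) 272294 [[ 4.93432000e+02 -1.98252000e+02  1.24000000e-01  1.85890665e+06]]
red [288. 295.] [ 246  243   88  101 3091] [ 478. -297.]
(np.int64(312), np.int64(216)) 70347 [[ 5.1968700e+02 -3.1329000e+02  1.1100000e-01  6.2008487e+05]]
(np.int64(313), np.int64(213)) 70347 [[ 5.22822000e+02 -3.20623000e+02 -2.53020000e+01  6.19612584e+05]]
brass [358.2 276.6] 302 deck y,x if racked [-70.6  21.2] bench [680. -45.]
brass [249.4 290.7] 109 deck y,x if racked [-225.8 -160.4] bench [ 518. -233.]
```

```bash
T=105 python3 m8.py w12.npz;T=125 python3 m8.py w12.npz; python3 - <<'E'
import cv2,numpy as np
c=np.load("w12.npz")["image"]; print(c.max(2)[222,250:400:6].tolist(),c.max(2)[180:270:5,312].tolist())
E
```

```text
red [288. 295.] [ 246  243   88  101 3091] [ 478. -297.]
(np.int64(312), np.int64(216)) 2707 [[ 4.95154e+02 -2.31789e+02  8.10000e-02  8.92000e-01]]
(np.int64(313), np.int64(213)) 2707 [[ 4.95154e+02 -2.31789e+02  8.10000e-02  8.92000e-01]]
red [288. 295.] [ 246  243   88  101 3091] [ 478. -297.]
(np.int64(312), np.int64(216)) 2564 [[ 4.95649e+02 -2.31345e+02  5.70000e-02  1.37600e+00]]
(np.int64(313), np.int64(213)) 2564 [[ 4.95649e+02 -2.31345e+02  5.60000e-02  1.37600e+00]]
[92, 93, 89, 93, 73, 72, 227, 230, 232, 233, 234, 235, 236, 237, 238, 247, 247, 221, 89, 89, 88, 87, 88, 91, 86] [91, 94, 92, 91, 94, 226, 235, 238, 237, 224, 200, 155, 114, 217, 217, 84, 247, 189]
```

```bash
python3 -m jog '[{"tx":1,"ty":0.07,"tz":0,"turn":0.15,"grip":1},{"tx":2,"ty":0.07,"tz":0,"turn":0.15,"grip":1},{"tx":3,"ty":0.07,"tz":0,"turn":0.15,"grip":1},{"tx":3.7,"ty":0.07,"tz":0,"turn":0.15,"grip":1},{"tx":4.0,"ty":0.07,"tz":0,"turn":0.15,"grip":1},{"tx":4.0,"ty":0.07,"tz":0,"turn":0.15,"grip":1},{"tx":4.0,"ty":0.07,"tz":0,"turn":0.15,"grip":0.9},{"tx":4.0,"ty":0.07,"tz":0,"turn":0.15,"grip":0.55},{"tx":4.0,"ty":0.07,"tz":0,"turn":0.15,"grip":0.5},{"tx":4.0,"ty":0.07,"tz":0,"turn":0.15,"grip":0.5},{"tx":4.0,"ty":0.07,"tz":0,"turn":0.15,"grip":0.5},{"tx":4.0,"ty":0.07,"tz":0,"turn":0.15,"grip":0.5}]' 15
python3 -m jog '[{"tx":-1,"ty":0,"tz":0,"turn":0,"grip":0.5},{"tx":-2,"ty":0,"tz":0,"turn":0,"grip":0.5},{"tx":-3,"ty":0,"tz":0,"turn":0,"grip":0.5},{"tx":-4,"ty":0,"tz":0,"turn":0,"grip":0.5},{"tx":-4,"ty":0,"tz":0,"turn":0,"grip":0.5},{"tx":-4,"ty":0,"tz":0,"turn":0,"grip":0.5}]'
python3 -c "
from h import *
go([673.3,15.2,88],4.0)"
```

```text
clock: 41.58
eef_pos: [494.1, -233.4, 11.0]
eef_rot: [-0.595, 1.57, -0.49]
wrist_force: [-1.6, 0.9, 5.3]
finger_gap: 60.0
clock: 42.08
eef_pos: [494.4, -233.5, 172.3]
eef_rot: [-0.619, 1.567, -0.514]
wrist_force: [-0.4, 0.4, -2.3]
finger_gap: 59.9
{'tx': np.float64(2.111), 'ty': np.float64(5.722), 'tz': np.float64(5.091), 'jawnow': np.float64(6.01), 'j6': np.float64(-0.613), 'j1': np.float64(-0.508), 'turn': np.float64(0.334)}
```

```bash
python3 -m jog '[{"tx":0,"ty":5.72,"tz":5.09,"turn":0.33,"grip":0.5},{"tx":0,"ty":5.72,"tz":5.09,"turn":0.33,"grip":0.5},{"tx":0,"ty":5.72,"tz":5.09,"turn":0.33,"grip":0.5},{"tx":0,"ty":5.72,"tz":5.09,"turn":0.33,"grip":0.5},{"tx":0,"ty":5.72,"tz":5.09,"turn":0.33,"grip":0.5},{"tx":0,"ty":5.72,"tz":5.09,"turn":0.33,"grip":0.5},{"tx":0,"ty":5.72,"tz":5.09,"turn":0.33,"grip":0.5},{"tx":0,"ty":5.72,"tz":5.09,"turn":0.33,"grip":0.5},{"tx":0,"ty":5.72,"tz":5.09,"turn":0.33,"grip":0.5},{"tx":0.6,"ty":5.72,"tz":5.09,"turn":0.33,"grip":0.5},{"tx":1.2,"ty":5.72,"tz":5.09,"turn":0.33,"grip":0.5},{"tx":1.6,"ty":5.72,"tz":5.09,"turn":0.33,"grip":0.5}]'
python3 -m jog '[{"tx":0,"ty":0,"tz":0,"turn":0,"grip":0.5},{"tx":0,"ty":0,"tz":0,"turn":0,"grip":0.5}]'
python3 -c "
from h import *
go([673.3,15.2,87],4.0)"
```

```text
clock: 43.08
eef_pos: [670.6, 15.0, 102.3]
eef_rot: [3.075, 1.566, -3.139]
wrist_force: [0.0, -0.5, -1.7]
finger_gap: 59.8
clock: 43.25
eef_pos: [671.5, 15.0, 105.0]
eef_rot: [3.055, 1.568, 3.125]
wrist_force: [1.4, -0.6, -0.9]
finger_gap: 59.6
{'tx': np.float64(0.449), 'ty': np.float64(0.001), 'tz': np.float64(0.048), 'jawnow': np.float64(3.99), 'j6': np.float64(-0.102), 'j1': np.float64(-0.032), 'turn': np.float64(-0.002)}
```

```bash
python3 -m jog '[{"tx":0.15,"ty":0,"tz":0.03,"turn":0,"grip":0.5},{"tx":0.3,"ty":0,"tz":0.03,"turn":0,"grip":0.5},{"tx":0.4,"ty":0,"tz":0.03,"turn":0,"grip":0.5},{"tx":0.45,"ty":0,"tz":0.03,"turn":0,"grip":0.5},{"tx":0.45,"ty":0,"tz":0.03,"turn":0,"grip":0.5},{"tx":0.45,"ty":0,"tz":0.03,"turn":0,"grip":0.5}]'
python3 -m jog '[{"tx":0,"ty":0,"tz":0,"turn":0,"grip":0.66},{"tx":0,"ty":0,"tz":0,"turn":0,"grip":0.7},{"tx":0,"ty":0,"tz":0,"turn":0,"grip":0.85},{"tx":0,"ty":0,"tz":0,"turn":0,"grip":0.9},{"tx":0,"ty":0,"tz":0,"turn":0,"grip":0.9},{"tx":0,"ty":0,"tz":0,"turn":0,"grip":0.9}]'
python3 -m jog '[{"tx":-1,"ty":0,"tz":0,"turn":0,"grip":0.9},{"tx":-2,"ty":0,"tz":0,"turn":0,"grip":0.9},{"tx":-2.3,"ty":0,"tz":0,"turn":0,"grip":0.9},{"tx":-2.3,"ty":0,"tz":0,"turn":0,"grip":0.9},{"tx":-2.3,"ty":0,"tz":0,"turn":0,"grip":0.9}]'
python3 m7.py
python3 - <<'E'
from h import *; from cell import manip
go([559.5,-335,190],91)
E
```

```text
clock: 43.75
eef_pos: [673.6, 15.7, 88.4]
eef_rot: [-0.265, 1.571, -0.195]
wrist_force: [0.0, 0.1, -1.4]
finger_gap: 60.2
clock: 44.25
eef_pos: [673.5, 15.8, 88.3]
eef_rot: [0.046, 1.571, 0.117]
wrist_force: [-0.2, -0.2, -0.4]
finger_gap: 84.2
clock: 44.67
eef_pos: [673.6, 15.7, 180.5]
eef_rot: [-0.149, 1.57, -0.079]
wrist_force: [-0.4, 0.1, -1.0]
finger_gap: 84.5
brass [362.3 271. ] 374 deck y,x if racked [-54.8  21.2] bench [677. -26.]
{'tx': np.float64(-0.268), 'ty': np.float64(-8.547), 'tz': np.float64(-3.45), 'jawnow': np.float64(4.02), 'j6': np.float64(-0.101), 'j1': np.float64(-0.031), 'turn': np.float64(-14.496)}
```

```bash
python3 -m jog '[{"tx":-0.2,"ty":-8.55,"tz":-3.45,"turn":15.5,"grip":0.5},{"tx":-0.2,"ty":-8.55,"tz":-3.45,"turn":15.5,"grip":0.5},{"tx":-0.2,"ty":-8.55,"tz":-3.45,"turn":15.5,"grip":0.5},{"tx":-0.2,"ty":-8.55,"tz":-3.45,"turn":15.5,"grip":0.5},{"tx":-0.2,"ty":-8.55,"tz":-3.45,"turn":15.5,"grip":0.5},{"tx":-0.2,"ty":-8.55,"tz":-3.45,"turn":15.5,"grip":0.5},{"tx":-0.2,"ty":-8.55,"tz":-3.45,"turn":15.5,"grip":0.5},{"tx":-0.2,"ty":-8.55,"tz":-3.45,"turn":15.5,"grip":0.5},{"tx":-0.2,"ty":-8.55,"tz":-3.45,"turn":15.5,"grip":0.5},{"tx":-0.2,"ty":-8.55,"tz":-3.45,"turn":15.5,"grip":0.5},{"tx":-0.2,"ty":-8.55,"tz":-3.45,"turn":15.5,"grip":0.5},{"tx":-0.2,"ty":-8.55,"tz":-3.45,"turn":15.5,"grip":0.5}]'
python3 -c "
from h import *
go([559.5,-335,185],-89)"
```

```text
clock: 45.72
eef_pos: [558.9, -335.6, 186.0]
eef_rot: [-2.314, 1.568, 2.531]
wrist_force: [0.3, 1.1, 0.1]
finger_gap: 47.4
{'tx': np.float64(0.025), 'ty': np.float64(0.016), 'tz': np.float64(-0.013), 'jawnow': np.float64(-82.35), 'j6': np.float64(0.84), 'j1': np.float64(-0.597), 'turn': np.float64(1.108)}
```

```bash
python3 -m jog '[{"tx":0,"ty":0,"tz":0,"turn":1.1,"grip":0.5},{"tx":0,"ty":0,"tz":0,"turn":1.1,"grip":0.5},{"tx":0,"ty":0,"tz":0,"turn":1.1,"grip":0.5}]'
cat > m9.py <<'E'
import m5
from h import *; from cell import manip
c=manip.camera("wrist"); np.savez("w13.npz",**c)
def box(y,a,x=0):
    t=np.radians(a); u=np.array([np.cos(t),np.sin(t),0]);v=np.array([-u[1],u[0],0])
    return np.array([[559.5,y,30]+i*15*u+j*5*v+[0,0,z] for z in(44,76) for i,j in((-1,-1),(1,-1),(1,1),(-1,1))])
m5.box=box
for b in m5.fit(c,[-339,-335,-331],6): print(np.round(b,1))
go([560,-335,78],-89); print(proj(c,[[559.5,-335,106],[562.5,-335,106],[559.5,-332,106]]))
E
python3 m9.py
```

```text
clock: 45.97
eef_pos: [559.5, -334.9, 186.8]
eef_rot: [-2.211, 1.569, 2.531]
wrist_force: [0.3, 0.1, -0.0]
finger_gap: 47.2
[  36.1 -335.     0.     0.    -4. ]
[  36. -339.    0.   -6.   -4.]
[  35.6 -331.     0.     6.    -4. ]
[  35.4 -335.     3.     0.    -4. ]
[  35.3 -339.     3.    -6.    -4. ]
[  34.9 -339.    -3.    -6.    -4. ]
{'tx': np.float64(2.728), 'ty': np.float64(0.013), 'tz': np.float64(0.005), 'jawnow': np.float64(-88.27), 'j6': np.float64(0.945), 'j1': np.float64(-0.595), 'turn': np.float64(0.121)}
[[317.50889627 246.94135612]
 [317.63702981 242.70737034]
 [313.14250483 246.81863162]]
```

```bash
python3 -m jog '[{"tx":1.0,"ty":0.065,"tz":0,"turn":0.1,"grip":0.5},{"tx":2.0,"ty":0.065,"tz":0,"turn":0.1,"grip":0.5},{"tx":2.47,"ty":0.065,"tz":0,"turn":0.1,"grip":0.5},{"tx":2.47,"ty":0.065,"tz":0,"turn":0.1,"grip":0.5},{"tx":2.47,"ty":0.065,"tz":0,"turn":0.1,"grip":0.5},{"tx":2.47,"ty":0.065,"tz":0,"turn":0.1,"grip":0.2},{"tx":2.47,"ty":0.065,"tz":0,"turn":0.1,"grip":0},{"tx":2.47,"ty":0.065,"tz":0,"turn":0.1,"grip":0},{"tx":2.47,"ty":0.065,"tz":0,"turn":0.1,"grip":0},{"tx":2.47,"ty":0.065,"tz":0,"turn":0.1,"grip":0},{"tx":2.47,"ty":0.065,"tz":0,"turn":0.1,"grip":0},{"tx":2.47,"ty":0.065,"tz":0,"turn":0.1,"grip":0}]' 10
python3 -m jog '[{"tx":0,"ty":0,"tz":0,"turn":0,"grip":0},{"tx":-0.5,"ty":0,"tz":0,"turn":0,"grip":0},{"tx":-1,"ty":0,"tz":0,"turn":0,"grip":0},{"tx":-1.5,"ty":0,"tz":0,"turn":0,"grip":0},{"tx":-2.2,"ty":0,"tz":0,"turn":0,"grip":0},{"tx":-3,"ty":0,"tz":0,"turn":0,"grip":0},{"tx":-3,"ty":0,"tz":0,"turn":0,"grip":0}]'
python3 - <<'E'
from h import *
p=[674.6,-5.6,.070]
P=deck(p,[[0,52,0]])[0];print(P); go([P[0],P[1],210],4.0)
E
```

```text
clock: 47.02
eef_pos: [562.5, -335.0, 89.8]
eef_rot: [1.109, 1.57, -0.446]
wrist_force: [0.0, 1.1, 2.1]
finger_gap: 10.1
clock: 47.6
eef_pos: [563.9, -336.0, 216.0]
eef_rot: [0.963, 1.562, -0.592]
wrist_force: [-0.0, -0.5, -1.1]
finger_gap: 9.7
[671.04244973  45.13911011  80.81140792]
{'tx': np.float64(0.124), 'ty': np.float64(2.825), 'tz': np.float64(-9.486), 'jawnow': np.float64(-89.12), 'j6': np.float64(0.962), 'j1': np.float64(-0.593), 'turn': np.float64(14.48)}
```

```bash
python3 -m jog '[{"tx":0,"ty":2.82,"tz":-9.49,"turn":-15.5,"grip":0},{"tx":0,"ty":2.82,"tz":-9.49,"turn":-15.5,"grip":0},{"tx":0,"ty":2.82,"tz":-9.49,"turn":-15.5,"grip":0},{"tx":0,"ty":2.82,"tz":-9.49,"turn":-15.5,"grip":0},{"tx":0,"ty":2.82,"tz":-9.49,"turn":-15.5,"grip":0},{"tx":0,"ty":2.82,"tz":-9.49,"turn":-15.5,"grip":0},{"tx":0,"ty":2.82,"tz":-9.49,"turn":-15.5,"grip":0},{"tx":0,"ty":2.82,"tz":-9.49,"turn":-15.5,"grip":0},{"tx":0,"ty":2.82,"tz":-9.49,"turn":-15.5,"grip":0},{"tx":0,"ty":2.82,"tz":-9.49,"turn":-15.5,"grip":0},{"tx":0,"ty":2.82,"tz":-9.49,"turn":-15.5,"grip":0},{"tx":0,"ty":2.82,"tz":-9.49,"turn":-15.5,"grip":0}]'
python3 -m jog '[{"tx":0,"ty":0,"tz":0,"turn":0,"grip":0},{"tx":0,"ty":0,"tz":0,"turn":0,"grip":0}]'
python3 - <<'E'
from h import *
p=[674.6,-5.6,.070]
P=deck(p,[[0,52,0]])[0];print(P); go([P[0],P[1],160],4.0)
E
```

```text
clock: 48.6
eef_pos: [669.3, 48.1, 208.3]
eef_rot: [-3.063, 1.569, -3.109]
wrist_force: [-0.2, -1.1, -1.6]
finger_gap: 9.7
clock: 48.77
eef_pos: [669.3, 46.2, 208.8]
eef_rot: [-3.025, 1.57, -3.084]
wrist_force: [-0.0, 0.1, -2.2]
finger_gap: 10.2
[671.04244973  45.13911011  80.81140792]
{'tx': np.float64(1.22), 'ty': np.float64(-0.023), 'tz': np.float64(0.047), 'jawnow': np.float64(-3.41), 'j6': np.float64(0.074), 'j1': np.float64(0.014), 'turn': np.float64(-1.235)}
```

```bash
python3 -m jog '[{"tx":0.3,"ty":-0.02,"tz":0.045,"turn":-1.23,"grip":0},{"tx":0.7,"ty":-0.02,"tz":0.045,"turn":-1.23,"grip":0},{"tx":1.0,"ty":-0.02,"tz":0.045,"turn":-1.23,"grip":0},{"tx":1.1,"ty":-0.02,"tz":0.045,"turn":-1.23,"grip":0},{"tx":1.1,"ty":-0.02,"tz":0.045,"turn":-1.23,"grip":0},{"tx":1.1,"ty":-0.02,"tz":0.045,"turn":-1.23,"grip":0}]'
python3 - <<'E'
from h import *; from cell import manip
c=manip.camera("wrist"); np.savez("w14.npz",**c); g=c["image"].max(2).astype(int); p=[674.6,-5.6,.07]
print(proj(c,deck(p,[[0,80,0],[0,115,0],[0,135,5]])).round(1))
for r in range(110,240,10):
    d=np.where(g[r,290:342]<110)[0]+290; L=np.where(g[r,230:410]>130)[0]+230; print(r,d[[0,-1]] if len(d) else d,len(d),"bright",L[[0,-1]] if len(L) else 0)
for r in range(228,262,5): 
    s=g[r,270:365]; e=np.where(np.abs(np.diff(s))>14)[0]+270; print(r,e.tolist())
go()
E
```

```text
clock: 49.27
eef_pos: [671.3, 45.2, 165.9]
eef_rot: [-0.107, 1.57, -0.035]
wrist_force: [-0.0, 0.4, -2.1]
finger_gap: 9.9
[[314.4 207.1]
 [314.3 154.9]
 [314.2 123.4]]
110 [290 341] 52 bright 0
120 [290 341] 52 bright 0
130 [] 0 bright [253 378]
140 [] 0 bright [254 377]
150 [] 0 bright [255 377]
160 [308 323] 16 bright [255 376]
170 [308 323] 16 bright [256 375]
180 [309 323] 15 bright [257 375]
190 [309 323] 15 bright [257 374]
200 [309 323] 15 bright [258 373]
210 [309 322] 14 bright [259 373]
220 [309 322] 14 bright [259 372]
230 [309 322] 5 bright [260 371]
228 [307, 308, 322, 323, 357]
233 [303, 304, 306, 307, 328, 357]
238 [297, 298, 299, 334, 358]
243 [293, 295, 307, 308, 338, 339, 355, 363]
248 [302, 356, 363]
253 [299, 300, 307, 308, 323, 324, 325, 332, 341, 356]
258 [295, 299, 306, 326, 332, 341, 357, 363]
{'jawnow': np.float64(4.12), 'j6': np.float64(-0.059), 'j1': np.float64(0.013)}
```

```bash
python3 -m jog '[{"tx":0.1,"ty":0,"tz":-0.005,"turn":0,"grip":0},{"tx":0.2,"ty":0,"tz":-0.005,"turn":0,"grip":0},{"tx":0.3,"ty":0,"tz":-0.005,"turn":0,"grip":0},{"tx":0.4,"ty":0,"tz":-0.005,"turn":0,"grip":0},{"tx":0.45,"ty":0,"tz":-0.005,"turn":0,"grip":0},{"tx":0.45,"ty":0,"tz":-0.005,"turn":0,"grip":0}]'
python3 -m jog '[{"tx":0.05,"ty":0,"tz":0,"turn":0,"grip":0},{"tx":0.05,"ty":0,"tz":0,"turn":0,"grip":0},{"tx":0.05,"ty":0,"tz":0,"turn":0,"grip":0}]'
python3 -m jog '[{"tx":0.05,"ty":0,"tz":0,"turn":0,"grip":0},{"tx":0.05,"ty":0,"tz":0,"turn":0,"grip":0},{"tx":0.05,"ty":0,"tz":0,"turn":0,"grip":0}]'
```

```text
clock: 49.82
eef_pos: [670.7, 45.4, 146.7]
eef_rot: [3.072, 1.57, -3.138]
wrist_force: [0.3, 0.1, -2.1]
finger_gap: 9.6
clock: 50.07
eef_pos: [671.0, 45.3, 145.5]
eef_rot: [0.095, 1.571, 0.168]
wrist_force: [-0.6, -0.8, -2.0]
finger_gap: 9.7
clock: 50.32
eef_pos: [671.1, 45.3, 143.7]
eef_rot: [0.014, 1.57, 0.087]
wrist_force: [1.0, -0.4, -0.3]
finger_gap: 10.0
```

```bash
python3 -m jog '[{"tx":0.03,"ty":0,"tz":0,"turn":0,"grip":0},{"tx":0.05,"ty":-0.05,"tz":0,"turn":0,"grip":0},{"tx":0.07,"ty":-0.1,"tz":0,"turn":0,"grip":0},{"tx":0.09,"ty":-0.15,"tz":0,"turn":0,"grip":0},{"tx":0.11,"ty":-0.2,"tz":0,"turn":0,"grip":0},{"tx":0.13,"ty":-0.25,"tz":0,"turn":0,"grip":0},{"tx":0.14,"ty":-0.3,"tz":0,"turn":0,"grip":0},{"tx":0.15,"ty":-0.34,"tz":0,"turn":0,"grip":0},{"tx":0.15,"ty":-0.34,"tz":0,"turn":0,"grip":0}]' 3
python3 - <<'E'
from h import *; from cell import manip
c=manip.camera("wrist"); np.savez("w15.npz",**c); d=manip.camera("side"); np.savez("d15.npz",**d); s=manip.camera("scene"); np.savez("s15.npz",**s)
p=[674.6,-5.6,.07]
print(proj(d,deck(p,[[0,52,z] for z in(0,4,44,76)])).round(), proj(s,deck(p,[[0,52,z] for z in(0,4,44,76)])).round())
a=cv2.resize(d["image"][170:270,250:330,::-1],(400,500),interpolation=cv2.INTER_CUBIC); b=cv2.resize(s["image"][180:280,330:410,::-1],(400,500),interpolation=cv2.INTER_CUBIC)
cv2.imwrite("pics/x15.png",np.hstack([a,b]))
print(manip.read_state()["moment"])
E
```

```text
clock: 51.07
eef_pos: [672.0, 31.6, 137.5]
eef_rot: [0.746, 1.571, 0.819]
wrist_force: [1.4, -0.4, 2.4]
finger_gap: 10.2
[[275. 248.]
 [275. 246.]
 [277. 226.]
 [279. 210.]] [[381. 235.]
 [381. 234.]
 [380. 225.]
 [380. 217.]]
[-0.05977024 -0.34409088  0.01556151]
```

```bash
python3 -m jog '[{"tx":-0.02,"ty":0,"tz":0,"turn":0,"grip":0},{"tx":-0.02,"ty":0,"tz":0,"turn":1,"grip":0},{"tx":-0.02,"ty":0,"tz":0,"turn":2,"grip":0},{"tx":-0.02,"ty":0,"tz":0,"turn":3,"grip":0},{"tx":-0.02,"ty":0,"tz":0,"turn":4,"grip":0},{"tx":-0.02,"ty":0,"tz":0,"turn":5,"grip":0},{"tx":-0.02,"ty":0,"tz":0,"turn":5,"grip":0}]' 3
python3 - <<'E'
import m5
from h import *; from cell import manip
s=manip.read_state(); print(s["moment"]); go()
c=manip.camera("side");np.savez("d16.npz",**c)
p=[674.6,-5.6,.07]
# post + collar outline in side/scene: scan y and lean from deck normal
g={n:dict(np.load(n)) for n in()}
def hull(y,t):
    a=np.linspace(0,2*np.pi,24,endpoint=False); t=np.radians(t); out=[]
    for r,z0,z1 in((10,4,40),):
        for z in(z0,z1): out+=[[r*np.cos(b), y+r*np.sin(b)*np.cos(t)+z*np.sin(t), z*np.cos(t)-r*np.sin(b)*np.sin(t)] for b in a]
    return deck(p,out)
for cam in("side","scene","wrist"):
    c=manip.camera(cam); im=cv2.GaussianBlur(cv2.cvtColor(c["image"],cv2.COLOR_RGB2GRAY),(3,3),0).astype(float); res=[]
    for y in range(36,64,2):
        for t in range(-18,31,3):
            H=cv2.convexHull(proj(c,hull(y,t)).astype(np.float32))[:,0]; k=H.mean(0); s=n=0
            for i in range(len(H)):
                P,Q=H[i],H[(i+1)%len(H)];L=np.linalg.norm(Q-P)
                if L<6: continue
                nr=np.array([(Q-P)[1],-(Q-P)[0]])/L; nr*=np.sign(nr@(P-k)); X=P+(Q-P)*np.linspace(.1,.9,int(L)+2)[:,None]
                f=lambda Z:cv2.remap(im.astype(np.float32),Z[:,0:1].astype(np.float32),Z[:,1:2].astype(np.float32),1)[:,0]
                s+=np.abs(f(X+1.5*nr)-f(X-1.5*nr)).clip(0,40).sum();n+=len(X)
            if n: res.append((round(float(s/n),1),y,t))
    print(cam,sorted(res)[::-1][:6])
E
```

```text
clock: 51.8
eef_pos: [671.5, 31.9, 137.7]
eef_rot: [-2.678, 1.569, -3.133]
wrist_force: [-1.0, -0.8, -1.3]
finger_gap: 10.7
[-0.07236385  0.16699934  0.00903303]
{'jawnow': np.float64(-26.07), 'j6': np.float64(0.448), 'j1': np.float64(-0.007)}
side [(29.6, 62, 0), (29.6, 62, -3), (29.5, 60, 3), (29.5, 58, 6), (29.1, 62, -6), (29.1, 60, 0)]
scene [(34.8, 40, 27), (34.8, 38, 30), (34.7, 40, 30), (34.5, 40, 24), (34.5, 38, 27), (34.2, 42, 27)]
wrist [(33.3, 54, 24), (28.3, 44, 12), (27.2, 56, 3), (27.1, 60, -6), (26.7, 46, 6), (26.6, 52, 21)]
```

```bash
python3 -m jog '[{"tx":-0.08,"ty":0,"tz":0,"turn":0,"grip":0.155},{"tx":-0.08,"ty":0,"tz":0,"turn":1.1,"grip":0.155},{"tx":-0.08,"ty":0,"tz":0,"turn":2.2,"grip":0.155},{"tx":-0.08,"ty":0,"tz":0,"turn":3.3,"grip":0.155},{"tx":-0.08,"ty":0,"tz":0,"turn":4.4,"grip":0.155},{"tx":-0.08,"ty":0,"tz":0,"turn":5.5,"grip":0.155},{"tx":-0.08,"ty":0,"tz":0,"turn":6.6,"grip":0.155},{"tx":-0.08,"ty":0,"tz":0,"turn":7.7,"grip":0.155},{"tx":-0.08,"ty":0,"tz":0,"turn":8.8,"grip":0.155},{"tx":-0.08,"ty":0,"tz":0,"turn":9.9,"grip":0.155},{"tx":-0.08,"ty":0,"tz":0,"turn":10.9,"grip":0.155},{"tx":-0.08,"ty":0,"tz":0,"turn":10.9,"grip":0.155}]' 25
python3 -c "
from h import *
go(); from cell import manip;print(manip.read_state()['moment'])"
```

```text
clock: 53.0
eef_pos: [672.4, 31.5, 142.5]
eef_rot: [1.339, 1.569, -0.257]
wrist_force: [0.4, -1.5, 2.8]
finger_gap: 14.0
{'jawnow': np.float64(-91.41), 'j6': np.float64(1.588), 'j1': np.float64(-0.007)}
[-0.30124459 -0.04611402  0.02556442]
```

```bash
python3 -m jog '[{"tx":0,"ty":0,"tz":0,"turn":0.7,"grip":0.155},{"tx":0,"ty":0,"tz":0,"turn":1.2,"grip":0.155},{"tx":0,"ty":0,"tz":0,"turn":0.5,"grip":0.2},{"tx":0,"ty":0,"tz":0,"turn":0,"grip":0.35},{"tx":0,"ty":0,"tz":0,"turn":0,"grip":0.35},{"tx":0,"ty":0,"tz":0,"turn":0,"grip":0.35},{"tx":-1,"ty":0,"tz":0,"turn":0,"grip":0.35},{"tx":-2,"ty":0,"tz":0,"turn":0,"grip":0.35},{"tx":-2.5,"ty":0,"tz":0,"turn":0,"grip":0.35},{"tx":-2.5,"ty":0,"tz":0,"turn":0,"grip":0.35},{"tx":-2.5,"ty":0,"tz":0,"turn":0,"grip":0.35}]'
python3 - <<'E'
import m5
from h import *; from cell import manip
go()
c=manip.camera("wrist"); np.savez("w17.npz",**c); s=manip.camera("scene"); np.savez("s17.npz",**s); d=manip.camera("side")
for n,k in(("wrist",c),("scene",s),("side",d)): print(n,[np.round(b,1).tolist() for b in m5.fit(k,range(38,62,3))][:4])
a=cv2.resize(c["image"][60:330,200:440,::-1],(400,450)); b=cv2.resize(s["image"][170:320,300:433,::-1],(400,450),interpolation=cv2.INTER_CUBIC)
cv2.imwrite("pics/x16.png",np.hstack([a,b]))
E
```

```text
clock: 53.92
eef_pos: [672.2, 31.9, 242.4]
eef_rot: [1.622, 1.569, 0.03]
wrist_force: [-0.4, 0.5, -0.5]
finger_gap: 32.8
{'jawnow': np.float64(-91.18), 'j6': np.float64(1.584), 'j1': np.float64(-0.007)}
wrist [[31.4, 47.0, 6.0, 4.0, 0.0], [30.6, 41.0, 6.0, -4.0, 2.0], [30.5, 44.0, 6.0, 0.0, 0.0], [30.3, 41.0, 12.0, -4.0, 0.0]]
scene [[39.0, 59.0, -3.0, -4.0, 4.0], [38.8, 44.0, -15.0, 0.0, 0.0], [38.6, 59.0, -6.0, -4.0, 4.0], [38.6, 59.0, -18.0, -4.0, 4.0]]
side [[36.5, 44.0, 63.0, -2.0, 0.0], [36.4, 44.0, 66.0, -2.0, 0.0], [36.3, 44.0, 57.0, -2.0, 0.0], [36.3, 44.0, 60.0, -2.0, 0.0]]
```

View pics/x16.png

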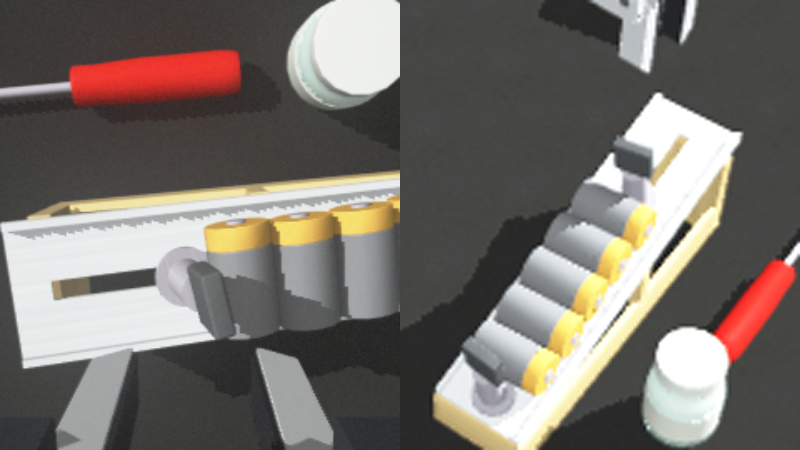

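```bash
python3 - <<'E'
import m5, builtins
from h import *
for f in("w17.npz","s17.npz"):
    c=dict(np.load(f)); r=[]
    for y in(42,44,46):
        for a in range(-40,41,4):
            m5.range=lambda *k:(range(a,a+1) if k==(-90,90,3) else range(*k)); b=m5.fit(c,[y],6)[0]; r.append((round(b[0],1),y,a,b[3],b[4]))
    for a in range(-40,41,4): print(f,a,max(x for x in r if x[2]==a))
E
```

```text
w17.npz -40 (np.float64(16.4), 46, -40, -6, 0)
w17.npz -36 (np.float64(17.8), 46, -36, -6, 0)
w17.npz -32 (np.float64(18.9), 46, -32, -6, 0)
w17.npz -28 (np.float64(19.5), 46, -28, -4, 0)
w17.npz -24 (np.float64(20.7), 46, -24, -4, 0)
w17.npz -20 (np.float64(20.6), 46, -20, -4, 0)
w17.npz -16 (np.float64(21.2), 44, -16, -6, 2)
w17.npz -12 (np.float64(21.2), 44, -12, -4, 2)
w17.npz -8 (np.float64(21.1), 46, -8, -2, 0)
w17.npz -4 (np.float64(23.2), 42, -4, -4, 2)
w17.npz 0 (np.float64(26.2), 44, 0, 0, 0)
w17.npz 4 (np.float64(30.2), 44, 4, 0, 0)
w17.npz 8 (np.float64(30.6), 46, 8, 2, 0)
w17.npz 12 (np.float64(30.3), 42, 12, -2, 2)
w17.npz 16 (np.float64(29.2), 42, 16, -2, 2)
w17.npz 20 (np.float64(26.3), 42, 20, -4, 0)
w17.npz 24 (np.float64(21.3), 42, 24, -4, 2)
w17.npz 28 (np.float64(19.5), 44, 28, -2, 4)
w17.npz 32 (np.float64(19.0), 46, 32, 0, 4)
w17.npz 36 (np.float64(18.0), 46, 36, -4, 2)
w17.npz 40 (np.float64(19.7), 44, 40, -6, 4)
s17.npz -40 (np.float64(33.2), 44, -40, -2, 4)
s17.npz -36 (np.float64(33.8), 46, -36, -2, 0)
s17.npz -32 (np.float64(35.1), 46, -32, -2, 0)
s17.npz -28 (np.float64(35.6), 44, -28, 0, 0)
s17.npz -24 (np.float64(36.4), 42, -24, 0, 0)
s17.npz -20 (np.float64(37.5), 44, -20, 0, 0)
s17.npz -16 (np.float64(38.4), 44, -16, 0, 0)
s17.npz -12 (np.float64(38.6), 44, -12, 0, 0)
s17.npz -8 (np.float64(36.9), 42, -8, 0, -2)
s17.npz -4 (np.float64(37.4), 42, -4, 0, -2)
s17.npz 0 (np.float64(38.7), 42, 0, 0, -2)
s17.npz 4 (np.float64(38.4), 42, 4, 0, -2)
s17.npz 8 (np.float64(38.5), 42, 8, 0, -2)
s17.npz 12 (np.float64(37.8), 42, 12, 0, -2)
s17.npz 16 (np.float64(37.2), 42, 16, 0, -2)
s17.npz 20 (np.float64(37.0), 42, 20, 0, -2)
s17.npz 24 (np.float64(35.5), 42, 24, 0, -2)
s17.npz 28 (np.float64(33.8), 44, 28, 0, 2)
s17.npz 32 (np.float64(35.7), 44, 32, 0, 2)
s17.npz 36 (np.float64(34.7), 44, 36, 0, 2)
s17.npz 40 (np.float64(34.7), 44, 40, -4, 2)
```

Both stops stand square behind and below the row of five cells. I'll hold briefly to check that nothing creeps, then hand in.

```bash
python3 -m jog '[{"tx":-0.3,"ty":0,"tz":0,"turn":0,"grip":0.35},{"tx":-0.3,"ty":0,"tz":0,"turn":0,"grip":0.35},{"tx":-0.3,"ty":0,"tz":0,"turn":0,"grip":0.35},{"tx":-0.3,"ty":0,"tz":0,"turn":0,"grip":0.35},{"tx":-0.3,"ty":0,"tz":0,"turn":0,"grip":0.35},{"tx":-0.3,"ty":0,"tz":0,"turn":0,"grip":0.35}]'
python3 - <<'E'
import m5
from h import *; from cell import manip
s=manip.camera("scene"); o=np.load("s17.npz")["image"].astype(int); d=np.abs(s["image"].astype(int)-o).max(2)[210:330,300:433]; print("changed px",(d>40).sum())
print("stop_a",[np.round(b,1).tolist() for b in m5.fit(s,[-148,-145,-142])][:3])
if (d>40).sum()<30: manip.sign_off(); print("handed in")
E
```

```text
clock: 54.57
eef_pos: [671.9, 31.8, 253.1]
eef_rot: [-1.628, 1.57, 3.064]
wrist_force: [-1.0, 0.2, -0.1]
finger_gap: 32.9
changed px 0
stop_a [[37.6, -145.0, -3.0, 4.0, -2.0], [37.2, -145.0, -12.0, 4.0, -2.0], [37.0, -145.0, 0.0, 4.0, -2.0]]
the job is handed in; nothing more can be done
handed in
```

The rack is loaded and the job is handed in at about 55 s. One stop is locked at the bottom, all five cells lie in one row against it, and the other stop is locked close behind the top cell.

**Last checks**
- **Lower stop:** the camera fit puts it at deck y ≈ −145 mm and about 3° off square. The next-best fits in that picture gave 12° and 0°.
- **Upper stop:** it stands at y ≈ 44 mm, right up against the top cell. The wrist picture puts it about 10° off square (limit 23°). The scene picture could not settle the angle, anywhere from about −16° to +12°, and the side picture's fit (about 60°) was poor, so I discounted it.
- **Collars:** that both collars sit flat is judged from the fits and the last picture, not measured directly.
- **At rest:** no pixel changed over the rack between the last two scene pictures. The gripper was open and about 10 cm clear of the stops.
- **Bystanders:** the meter, screwdriver and jar were never touched, but I did not measure their positions at the end.

**What went wrong on the way**
- **First stop tipped over:** it fell off the low end when I first let go. I picked it up again, reseated it and finished its quarter turn in a second grip.
- **One cell rolled away:** it was knocked aside mid-run and rolled about 24 cm. The red look-alike beside it was found lying down, probably hit by that cell. I recovered the cell and left the look-alike where it lay.

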